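Blow the bells loose, unmold them and put the molds away

TASK

Blow the clay bells loose: push the spring-centred air valve lever over to its blue side (never to the red), hold it there for a good three seconds and let it go back to the middle, with all bells still on their molds. Then lift each black bell off its white plaster mold without dragging the mold up with it, and stand the bells upright on the plywood ware board; stand all three molds, also any that was bare from the start, upright in the open drawer on its free floor, and push the drawer fully shut. Leave the other things where they are.

Things in the scene. Friction and masses are not known exactly. Their poses are not given: they have to be found in the camera images.
- lever (a joint): air valve lever, a steel rod with a black ball, spring-centred. 0 rad is upright; positive leans towards the blue disc on its housing, stops at +-0.5 rad; the spring gives 0.8 N m per rad (about 4 N at the ball for full travel) and recentres it when let go. More than 0.3 rad opens the air
- lever_tip (a point): centre of the lever's 30 mm ball. The rod below it is 12 mm thick; its hinge lies 100 mm below the upright ball, 45 mm above the table, along the valve's x axis
- valve: grey valve housing fixed to the table, 70 (x) by 100 (y) by 45 mm high, origin at the centre of its underside. The lever rises from the middle of its top and swings along its y axis; the blue disc is at its +y end, the red one at its -y end
- plate: thin perforated metal air plate, 280 (x) by 300 (y) mm, flush in the table top, on which the molds stand at first; origin at its centre at table height
- board: plywood ware board fixed to the table, 260 (x) by 170 (y) by 12 mm thick, origin at the centre of its underside
- drawer (a joint): how far the shallow drawer beneath the raised cedar top is out, m: 0 is fully closed, 0.160 fully out; sliding friction about 2 N
- drawer_in (a point): point on the drawer's inner floor (12 mm above table), moves with it: x into the cabinet (closing way), y across, z up. Free floor 73 mm each way in x, 168 in y; behind it two plaster mold halves lie fixed. Side walls 32 mm, front panel 54 mm above the floor. Cedar top: front edge 68 mm beyond this point in x when fully out, underside 120, upper face 142 mm above table
- drawer_handle (a point): middle of the drawer's horizontal steel bar handle, 120 mm long along the drawer's y, 35 mm in front of the front panel, 40 mm above the table; pushing it closes the drawer
- bell0: black clay handbell: shell 72 mm wide at the rim, 52 at the shoulder, 70 high; upright round handle 24 mm thick from 70 to 106 mm height. Origin: centre of its open rim, z up; 160 g. First stands over mold0, rim 15 mm above the mold's underside, mold reaching 63 mm up inside it; two rubber tongues hold it with about 2 N for the first 10 mm of lift. May be absent
- mold0: white plaster hump mold: a flat foot disc 80 mm wide and 14 mm high, a cone above it and a straight round stub 38 mm thick from 40 to 78 mm height by which it can be lifted once bare. Two small spring rubber tongues stand out of the cone at 22 to 30 mm height. Origin at the centre of its underside, z up; about 400 to 580 g
- bell1: black clay handbell: shell 72 mm wide at the rim, 52 at the shoulder, 70 high; upright round handle 24 mm thick from 70 to 106 mm height. Origin: centre of its open rim, z up; 160 g. First stands over mold1, rim 15 mm above the mold's underside, mold reaching 63 mm up inside it; two rubber tongues hold it with about 2 N for the first 10 mm of lift. May be absent
- mold1: white plaster hump mold: a flat foot disc 80 mm wide and 14 mm high, a cone above it and a straight round stub 38 mm thick from 40 to 78 mm height by which it can be lifted once bare. Two small spring rubber tongues stand out of the cone at 22 to 30 mm height. Origin at the centre of its underside, z up; about 400 to 580 g
- bell2: black clay handbell: shell 72 mm wide at the rim, 52 at the shoulder, 70 high; upright round handle 24 mm thick from 70 to 106 mm height. Origin: centre of its open rim, z up; 160 g. First stands over mold2, rim 15 mm above the mold's underside, mold reaching 63 mm up inside it; two rubber tongues hold it with about 2 N for the first 10 mm of lift. May be absent
- mold2: white plaster hump mold: a flat foot disc 80 mm wide and 14 mm high, a cone above it and a straight round stub 38 mm thick from 40 to 78 mm height by which it can be lifted once bare. Two small spring rubber tongues stand out of the cone at 22 to 30 mm height. Origin at the centre of its underside, z up; about 400 to 580 g
- paintcup: terracotta paint cup, 68 mm wide, 55 mm high; a bystander, origin at its underside
- slipjar: amber jar, 68 mm wide, 100 mm high; a bystander, origin at its underside
Mind the look-alikes: they are no part of the job. What is shaped like the bell1 but green or turquoise is not meant.

How it is judged:
By the outcome, as a careful person would: the job done as asked, in the order asked, and still so for the second after the job is handed in, with the robot touching nothing.
Of bell0, bell1, bell2 only 2 to 3 are there at a start; the rules pass over those that are not, and their reading is None.
At some moment in a run one of mold0, mold1, mold2 may be knocked a few centimetres aside while the robot is not near it.
It also fails if it takes over 210 s, if anything falls off the work surface, if the arm or the gripper's body presses on something with over 40 N, if the wrist force passes 120 N, or if a joint passes its speed limit or range.

ROBOT

A 7-joint arm with a two-finger parallel gripper is mounted at the origin on the work surface. World frame = base frame: x ahead of the robot, y to its left, z up, the work surface at z = 0. Lengths are in mm, angles in rad, forces in N, time in s.
With the tool pointing down it reaches from about 425 to 925 mm from the base axis. Payload 6.8 kg.
Tool frame: the origin (TCP) lies at the very end of the fingers, on their centre line; the grasp point (between the pads) lies 19 mm behind it; z points along the fingers, y is the direction in which the jaws open and shut (so a half turn about z gives the same grasp; the last joint's range is limited). The gripper opens to 85 mm and grips with 20 to 120 N. Pads are 22 mm wide; open, the fingers measure 114 mm over their backs; the gripper's body (76 mm by 85 mm) begins 54 mm behind the grasp point. The pads swing forward as they close: fully open they stand 13 mm farther back than shut.
Start: joints at [1.235, 0.477, 0.022, 1.555, -0.011, 1.109, -0.083], TCP at [152.446, -657.577, 231.308] pointing down, gripper open.
Joint ranges: [-2.96, 2.96], [-0.34, 2.1], [-1.41, 1.46], [0.24, 2.44], [-1.37, 4.51], [0.17, 1.92], [-2.96, 2.96]. Speed limits (rad/s): [2.39, 2.39, 3.14, 3.14, 3.14, 3.14, 3.14].

INTERFACE

Orientations are given as a unit quaternion [x, y, z, w].
In Python, from workcell import get_obs, snapshot, hand_in gives the robot as it stands.
- The arm moves only by the shell command python3 -m handwheel 'ROWS' [OPENING] [FORCE]. ROWS is JSON, a list of rows, each a list of 6 numbers: the shift along the tool's x, y, z in m, then the turn, a rotation vector about the tool's x, y, z in degrees. A call has 1 to 5 rows; each row shifts and turns the commanded pose from where the row before left it, along the tool's axes as they then stand; what a row does not reach is not made up. A row lasts 1/10 s, in which the tool goes at most 50 mm and 8.59 degrees, less where a joint would pass 70% of its speed; a pose out of reach is approached as far as the arm can. A call with a gripper value outside its range is refused whole. OPENING is the closure in counts, from 0 (fully open) to 255 (shut), set as the call begins (- or left out, the last holds). The fingers move at their own pace and stop on an object; FORCE is the grip in N (left out, the last holds). Time passes only in rows, so rows that do not move let the fingers close. It gives the time, the measured TCP pose, the force and the opening at its end, in the units of the state.
- get_obs(): the state, without advancing time (a new reading comes with each control period).
- snapshot(name): name is "scene" or "side" or "wrist"; returns a dict with "pixels" (400x640x3 uint8, red, green, blue), "fx", "fy", "cx", "cy" (pixels), "eye" and "rotation" of the camera in the world. Camera axes: x right, y down, z forward; pixel columns grow to the right and rows downward; lengths in mm; the calibration is good to about 2 mm. A picture is of the moment at which its call begins. There is no depth.
- hand_in(): hands the job in, once; it reports no verdict.
The state is a dict: "time": time; "joints": joint angles; "qd": joint speeds; "joint_torque": joint torques, N m; "eef_pos": TCP position; "orientation": TCP orientation; "wrist_force": force on the tool from outside, world axes, zero at the start; "torque": the same for the moment, N m; "grip_width": finger opening in mm.
Only numpy, scipy, OpenCV 4.12 (cv2) and the standard library are available. Lean on these libraries where they do the work, as an engineer would, in place of code of your own. Each camera call takes 0.05 s, during which the arm holds its last target. There are 200 camera calls.

## Working session

There is one attempt and no reset: what is moved stays moved. The work goes in short steps, Python scripts to look and compute and a shell command to move; the robot and the scene stay as the last step left them, time stands still between calls to the robot, and variables do not carry over. Pictures are saved under pics/ and viewed, about 12 in all and at most 16, crops included, and the job is handed in when it is done.

```bash
ls; mkdir -p pics; python3 - <<'E'
from workcell import get_obs, snapshot
import cv2,numpy as np
o=get_obs(); print(o)
for n in("scene","side"):
    s=snapshot(n); cv2.imwrite(f"pics/{n}0.png",s["pixels"][...,::-1]); print(n,{k:np.round(v,4).tolist() for k,v in s.items() if k!="pixels"})
E
```

```text
pics
{'time': 0.0, 'joints': array([ 1.23487592,  0.47782714,  0.02234483,  1.55640495, -0.01150275,
        1.10931442, -0.08310936]), 'qd': array([-0.00077812, -0.00044299,  0.00139663, -0.00020323,  0.00155749,
       -0.00010656,  0.00049346]), 'joint_torque': array([-1.04982093e-03, -5.96454155e+01,  1.60773374e+00, -2.81196588e+01,
        1.24791704e-02,  9.35071061e-03,  4.14354042e-05]), 'eef_pos': array([ 152.30717179, -657.0028294 ,  230.32732472]), 'orientation': array([ 9.93518435e-01,  1.13667435e-01, -1.71092942e-04, -8.96628469e-04]), 'wrist_force': array([ 0.54518371, -0.21913681, -0.03717843]), 'torque': array([-0.01186621,  0.05178418, -0.03510164]), 'grip_width': 85.41308185628884}
scene {'fx': 440.0517, 'fy': 440.0517, 'cx': 322.7964, 'cy': 194.7659, 'eye': [875.1939, 651.0229, 1106.4947], 'rotation': [0.2607, 0.9099, -0.3122, -0.0812]}
side {'fx': 370.3727, 'fy': 370.3727, 'cx': 314.2242, 'cy': 197.8801, 'eye': [338.5093, -743.7653, 896.5074], 'rotation': [0.9307, -0.0793, 0.0347, -0.3553]}
```

View pics/scene0.png

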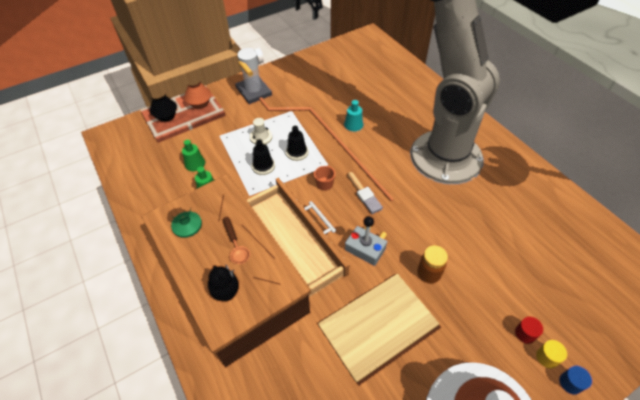

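View pics/side0.png

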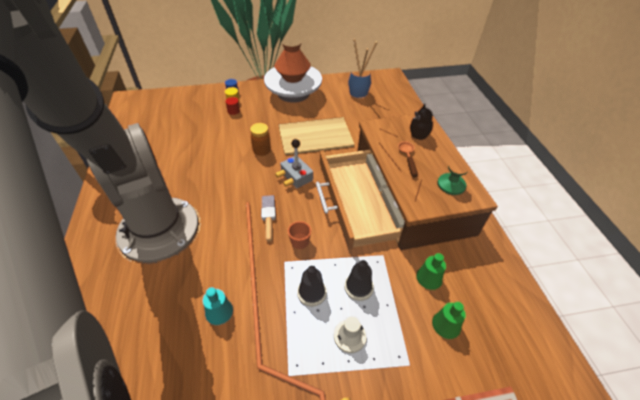

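Scene: two black bells on the white plate, at scene (262,155) and (297,142), and a bare white mold at (260,130). The valve is at (367,245) with blue on the right (378,246) and red on the left (355,236). The board is at (378,325) and the open drawer at (297,235). Look-alikes are the green and turquoise bells and the black object on the cabinet. Next I'll enlarge crops to measure.

```bash
cat > lib.py <<'E'
import numpy as np, cv2
from scipy.spatial.transform import Rotation as R
from workcell import get_obs, snapshot
def rot(s):
    r=np.array(s["rotation"]); return r if r.shape==(3,3) else R.from_quat(r).as_matrix()
def back(s,uv,z):
    d=rot(s)@np.array([(uv[0]-s["cx"])/s["fx"],(uv[1]-s["cy"])/s["fy"],1]); e=np.array(s["eye"])
    return e+d*(z-e[2])/d[2]
def proj(s,P):
    c=(np.atleast_2d(P)-s["eye"])@rot(s); return np.c_[s["fx"]*c[:,0]/c[:,2]+s["cx"],s["fy"]*c[:,1]/c[:,2]+s["cy"]]
def tri(views): # [(s,uv)...]
    A=np.zeros((3,3));b=np.zeros(3);L=[]
    for s,uv in views:
        d=rot(s)@np.array([(uv[0]-s["cx"])/s["fx"],(uv[1]-s["cy"])/s["fy"],1]); d/=np.linalg.norm(d); M=np.eye(3)-np.outer(d,d); A+=M;b+=M@s["eye"];L.append((M,np.array(s["eye"])))
    p=np.linalg.solve(A,b); return p,[np.linalg.norm(M@(p-e)) for M,e in L]
def crop(s,x,y,w,h,k,f,pts=None):
    im=cv2.resize(s["pixels"][y:y+h,x:x+w,::-1],None,fx=k,fy=k,interpolation=cv2.INTER_CUBIC)
    if pts is not None:
        for p in proj(s,pts): cv2.circle(im,tuple(int(round(v)) for v in (p+.5-[x,y])*k),2,(255,0,255),-1)
    cv2.imwrite(f,im)
E
python3 - <<'E'
from lib import *
a=snapshot("scene");b=snapshot("side")
for n,u,v,z in[("plate",(274,151),(345,314),0),("bare stub top",(261,122),(350,322),78),("ball",(369,222),(295,144),145),("board",(378,326),(317,134),12),("handle",(320,218),(323,198),40)]:
    print(n,back(a,u,z).round(),back(b,v,z).round(),tri([(a,u),(b,v)]))
crop(a,210,100,200,150,4,"pics/c1.png"); crop(b,255,120,200,150,4,"pics/c2.png"); crop(b,255,240,200,150,4,"pics/c3.png")
E
```

```text
plate [ 483. -336.    0.] [ 493. -357.    0.] (array([ 487.12788544, -349.15537905,  -11.55674372]), [np.float64(8.396896193819387), np.float64(8.396896193819428)])
bare stub top [ 485. -409.   78.] [ 486. -411.   78.] (array([ 485.79347677, -410.74376586,   76.96512078]), [np.float64(0.8726995002911625), np.float64(0.8726995002911935)])
ball [443. 155. 145.] [440. 150. 145.] (array([441.09133209, 153.24179667, 142.30068743]), [np.float64(0.6850913097224538), np.float64(0.6850913097223907)])
board [549. 359.  12.] [548. 353.  12.] (array([548.59054949, 357.85784765,   8.49791047]), [np.float64(0.7428045852034971), np.float64(0.742804585203616)])
handle [509.  12.  40.] [504.   5.  40.] (array([506.35762316,   9.13526311,  34.82993679]), [np.float64(1.1584430887777102), np.float64(1.1584430887778272)])
```

View pics/c1.png

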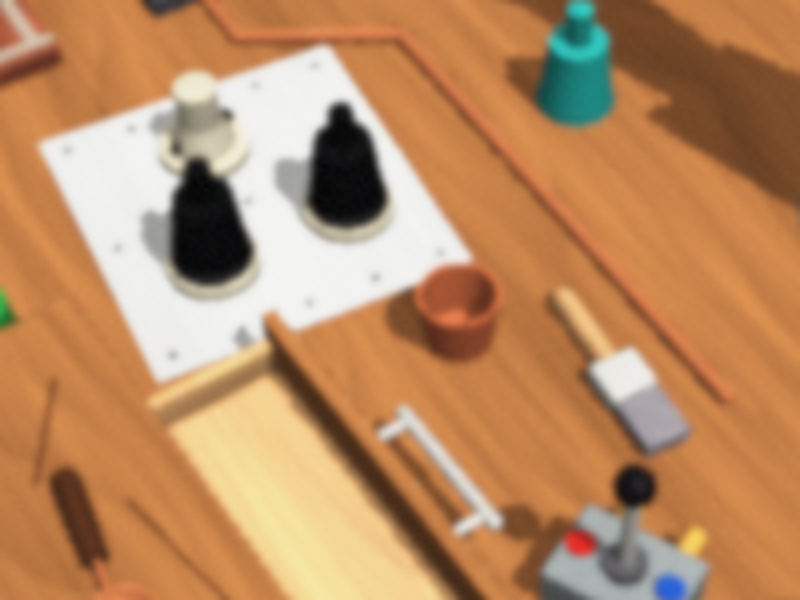

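View pics/c2.png

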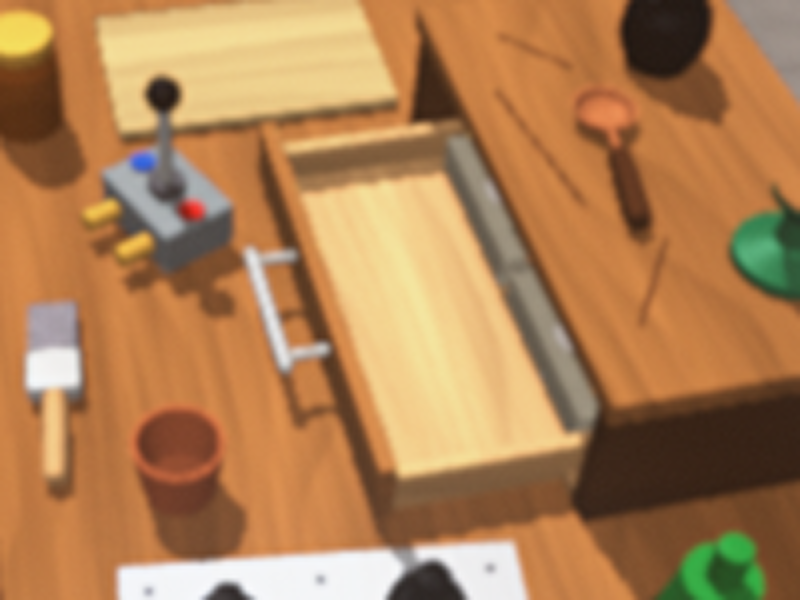

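View pics/c3.png

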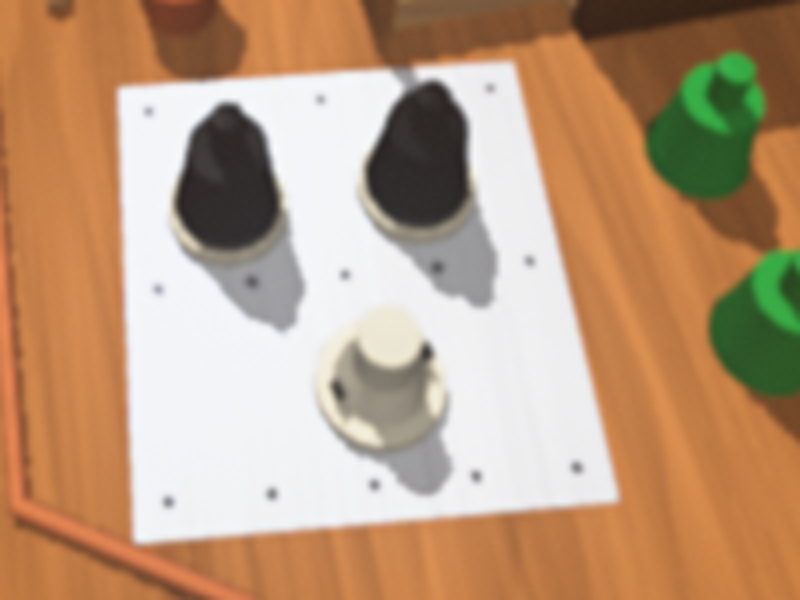

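c1, c2 and c3 confirm it: the bells at c1 (210,225) and (345,170) are black, sit on white feet on the plate, and have round handles. The other lookalikes are green, turquoise, or the black object lying on the cabinet. The bare mold is at c3 (388,375). The blue disc is at c2 (143,160) and the red one at (193,210). The drawer floor is free.

```bash
python3 - <<'E'
from lib import *
a=snapshot("scene");b=snapshot("side")
A=lambda x,y:(x/4+210-.4,y/4+100-.4)
B=lambda x,y:(x/4+255-.4,y/4+120-.4)
C=lambda x,y:(x/4+255-.4,y/4+240-.4)
def t(n,u,v,z):
    p,r=tri([(a,u),(b,v)]); print(n,p.round(1),round(r[0],1),'|',back(a,u,z)[:2].round(1),back(b,v,z)[:2].round(1))
t("bellR top",A(342,108),C(228,108),121); t("bellL top",A(198,165),C(432,90),121); t("bare top",A(195,80),C(388,338),78)
for i,(u,v) in enumerate(zip([(40,145),(325,45),(472,260),(158,382)],[(620,500),(135,543),(118,88),(515,62)])): t(f"plate{i}",A(*u),C(*v),0)
t("hand far",A(495,522),B(250,250),40);t("hand near",A(405,410),B(287,368),40)
t("ball",A(634,486),B(163,94),145); t("blue",A(670,587),B(143,160),45); t("red",A(580,543),B(193,210),45)
for n,v in [("b0",(97,18)),("b1",(397,100)),("b2",(120,130))]: print(n,back(b,B(*v),12)[:2].round(1))
for v in [(319,321),(398,277),(438,325),(361,378)]: print("board sc",back(a,v,12)[:2].round(1))
for n,v,z in [("panel top far",(265,130),66),("panel top near",(388,480),66),("floor fl",(303,190),12),("floor bl far",(445,170),12),("floor near front",(402,470),12),("floor near back",(560,435),12),("mold halves far front",(447,140),40),("halves near front",(570,425),40),("top edge far",(420,15),142),("top edge near",(607,418),142),("cup",(178,442),55),("jar",(18,35),100)]: print(n,back(b,B(*v),z)[:2].round(1))
print("cup",back(a,A(457,290),55)[:2].round(1),"panel near",back(a,A(268,318),66)[:2].round(1))
print("turq top",back(a,A(580,8),106).round())
E
```

```text
bellR top [ 420.1 -282.   125.5] 0.7 | [ 418.7 -286.5] [ 419.9 -279. ]
bellL top [ 545.  -289.   123.1] 1.2 | [ 545.4 -291.5] [ 544.4 -287.4]
bare top [ 488.7 -419.2   83.1] 0.9 | [ 487.7 -424.9] [ 488.9 -416.9]
plate0 [ 612.7 -503.2    1.9] 0.4 | [ 612.6 -505.4] [ 612.9 -502.6]
plate1 [ 334.5 -479.7    3.4] 1.7 | [ 334.5 -483.6] [ 332.8 -478.1]
plate2 [ 360.5 -180.7    3.6] 1.8 | [ 360.7 -183.7] [ 359.  -177.6]
plate3 [ 640.5 -205.5    3. ] 0.4 | [ 640.3 -208. ] [ 641.1 -203.5]
hand far [498.9  71.2  44.2] 1.4 | [498.8  68.5] [498.4  75.9]
hand near [503.2 -51.6  41.7] 0.4 | [502.2 -52.6] [503.9 -50.4]
ball [442.7 152.  146.5] 1.3 | [443.4 150.9] [441.8 154.6]
blue [427.4 184.4  50.4] 1.3 | [426.4 181.7] [426.8 191. ]
red [459.6 120.2  48.3] 0.7 | [459.1 118.4] [459.4 124. ]
b0 [412.6 437.4]
b1 [671.4 270.1]
b2 [415.  270.2]
board sc [669.6 268. ]
board sc [421.3 276.4]
board sc [418.  437.7]
board sc [657.9 440.4]
panel top far [531.2 188.3]
panel top near [ 547.8 -180.6]
floor fl [561.8 166.5]
floor bl far [690.1 171. ]
floor near front [ 573.7 -137. ]
floor near back [ 698.2 -125.4]
mold halves far front [690.8 178.9]
halves near front [ 696.9 -137.5]
top edge far [668.  224.4]
top edge near [ 679.6 -208.2]
cup [ 411.8 -116.5]
jar [335.2 307. ]
cup [ 412.9 -121.9] panel near [ 555.3 -167.7]
turq top [ 179. -298.  106.]
```

```bash
cat >> lib.py <<'E'
def delta(x,y,z,yaw=None):
    "tool-frame shift (mm) and turn (deg) from the measured pose to a tool-down pose; tool x at yaw deg"
    o=get_obs(); M=R.from_quat(o["orientation"]); X=M.as_matrix()
    sh=X.T@(np.array([x,y,z])-o["eef_pos"]); c=np.degrees(np.arctan2(X[1,0],X[0,0])); yaw=c if yaw is None else yaw
    T=R.from_euler("z",yaw,degrees=True)*R.from_euler("x",180,degrees=True)
    print("at",o["eef_pos"].round(1),"yaw",c.round(1),"grip",round(o["grip_width"],1),"F",o["wrist_force"].round(1),"t",round(o["time"],2)," shift mm",sh.round(1),"turn deg",(M.inv()*T).as_rotvec(degrees=True).round(2))
E
python3 -c "
from lib import *
delta(450,-300,230,26.6)"
```

```text
at [ 152.4 -657.4  231. ] yaw 13.0 grip 85.4 F [ 0.6 -0.4 -0.3] t 0.3  shift mm [ 370.6 -281.     1.1] turn deg [ -0.04  -0.   -13.55]
```

```bash
python3 -m handwheel '[[0.03,-0.023,0,0,0,0],[0.03,-0.023,0,0,0,0],[0.03,-0.023,0,0,0,0],[0.03,-0.023,0,0,0,0],[0.03,-0.023,0,0,0,0]]' 255 40
python3 -m handwheel '[[0.03,-0.023,0,0,0,0],[0.03,-0.023,0,0,0,0],[0.03,-0.023,0,0,0,0],[0.03,-0.023,0,0,0,0],[0.03,-0.023,0,0,0,0]]'
python3 -m handwheel '[[0.035,-0.025,0,0,0,0],[0.035,-0.025,0,0,0,0],[0,0,0,0,0,-6.8],[0,0,0,0,0,-6.7],[0,0,0,0,0,0]]'
python3 -c "
from lib import *
b=np.array([442.5,152]);d=np.array([-.447,.894]);p=b-50*d
delta(p[0],p[1],230,26.6);delta(p[0],p[1],115,26.6)"
```

```text
time: 0.8
eef_pos: [273.4, -510.4, 231.4]
orientation: [0.994, 0.114, 0.0, 0.0]
wrist_force: [0.8, -0.7, 0.6]
grip_width: 12.3
time: 1.3
eef_pos: [393.5, -364.5, 231.5]
orientation: [0.994, 0.114, 0.0, 0.0]
wrist_force: [0.6, -0.5, 0.3]
grip_width: -0.5
time: 1.8
eef_pos: [449.8, -301.0, 231.3]
orientation: [0.973, 0.23, -0.0, -0.0]
wrist_force: [-0.1, 0.5, -0.3]
grip_width: 0.1
at [ 449.8 -301.   231.3] yaw 26.6 grip 0.1 F [-0.1  0.5 -0.3] t 1.8  shift mm [ 196.6 -358.2    1.3] turn deg [-0.   -0.    0.05]
at [ 449.8 -301.   231.3] yaw 26.6 grip 0.1 F [-0.1  0.5 -0.3] t 1.8  shift mm [ 196.6 -358.2  116.3] turn deg [-0.   -0.    0.05]
```

```bash
python3 -m handwheel '[[0.02,-0.036,0,0,0,0],[0.02,-0.036,0,0,0,0],[0.02,-0.036,0,0,0,0],[0.02,-0.036,0,0,0,0],[0.02,-0.036,0,0,0,0]]'
python3 -m handwheel '[[0.02,-0.036,0,0,0,0],[0.02,-0.036,0,0,0,0],[0.02,-0.036,0,0,0,0],[0.02,-0.036,0,0,0,0],[0.017,-0.034,0,0,0,0]]'
python3 -m handwheel '[[0,0,0.03,0,0,0],[0,0,0.03,0,0,0],[0,0,0.03,0,0,0],[0,0,0.026,0,0,0],[0,0,0,0,0,0]]'
python3 -c "
from lib import *
b=np.array([442.5,152]);d=np.array([-.447,.894]);p=b-50*d
delta(p[0],p[1],115,26.6)
a=snapshot('scene');s=snapshot('side')
crop(a,310,170,130,110,4,'pics/l1.png');crop(s,240,100,130,110,4,'pics/l2.png')
cv2.imwrite('pics/lev.png',np.hstack([cv2.resize(cv2.imread(f),(400,338)) for f in('pics/l1.png','pics/l2.png')]))"
```

```text
time: 2.3
eef_pos: [458.4, -94.4, 231.5]
orientation: [0.974, 0.227, 0.0, 0.0]
wrist_force: [0.4, -0.5, 0.4]
grip_width: 0.0
time: 2.8
eef_pos: [465.9, 108.5, 231.6]
orientation: [0.974, 0.228, 0.0, 0.0]
wrist_force: [1.5, 0.5, -0.6]
grip_width: 0.2
time: 3.3
eef_pos: [463.5, 105.9, 112.6]
orientation: [0.974, 0.228, -0.003, 0.0]
wrist_force: [-1.0, -0.8, -0.9]
grip_width: 0.3
at [463.5 105.9 112.6] yaw 26.4 grip 0.3 F [-1.  -0.8 -0.9] t 3.3  shift mm [ 1.8 -0.7 -2.5] turn deg [-0.08  0.35 -0.24]
```

View pics/lev.png

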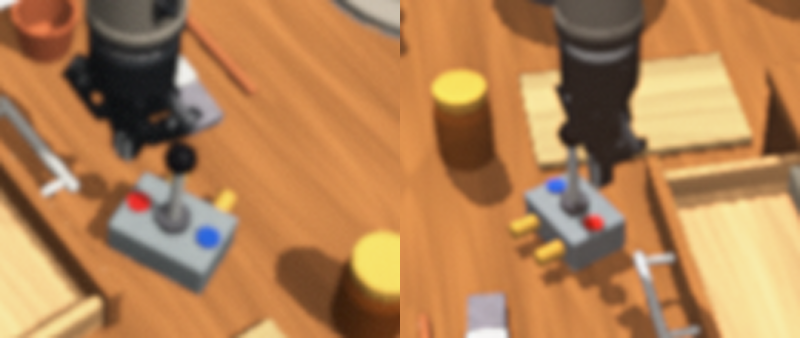

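Picture 6: the closed fingertips (left half, 125,150) stand on the red side of the ball (180,157), so they will push towards the blue disc.

```bash
python3 -m handwheel '[[0,-0.01,0,0,0,0],[0,-0.01,0,0,0,0],[0,-0.01,0,0,0,0],[0,-0.008,0,0,0,0],[0,0,0,0,0,0]]'
python3 -m handwheel '[[0,-0.008,0,0,0,0],[0,-0.005,0,0,0,0],[0,0,0,0,0,0],[0,0,0,0,0,0]]'
python3 -c "
from lib import *
delta(463.5,105.9,112.6)
a=snapshot('scene');s=snapshot('side')
b=np.array([442.5,152]);d=np.array([-.447,.894])
q=[[*(b+d*100*np.sin(t)),46+100*np.cos(t)] for t in (0,.2,.3,.4,.5)]
crop(a,310,170,130,110,4,'pics/l1.png',q);crop(s,240,100,130,110,4,'pics/l2.png',q)
cv2.imwrite('pics/lev2.png',np.hstack([cv2.resize(cv2.imread(f),(400,338)) for f in('pics/l1.png','pics/l2.png')]))"
```

```text
time: 3.9
eef_pos: [448.6, 142.6, 115.8]
orientation: [0.973, 0.231, 0.001, -0.0]
wrist_force: [0.4, -1.4, 0.8]
grip_width: 0.0
time: 4.3
eef_pos: [443.0, 152.5, 115.2]
orientation: [0.973, 0.23, -0.0, 0.0]
wrist_force: [2.1, -1.9, 0.0]
grip_width: -0.2
at [443.  152.5 115.2] yaw 26.5 grip -0.2 F [ 2.1 -1.9  0. ] t 4.3  shift mm [-2.6 50.9  2.6] turn deg [0.01 0.02 0.  ]
```

View pics/lev2.png

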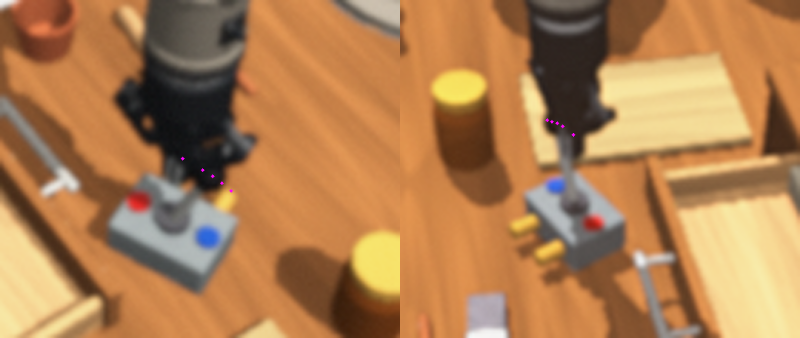

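Picture 7: the lever leans toward blue, ball near (207,177), about 0.27 rad. The 2.6 N reaction fits that. I'll push 13 mm further and hold.

```bash
python3 -m handwheel '[[0,-0.007,0,0,0,0],[0,-0.006,0,0,0,0],[0,0,0,0,0,0],[0,0,0,0,0,0]]'
python3 -c "
from lib import *
delta(443,152.5,115.2)
a=snapshot('scene');s=snapshot('side')
b=np.array([442.5,152]);d=np.array([-.447,.894])
q=[[*(b+d*100*np.sin(t)),46+100*np.cos(t)] for t in (0,.3,.4,.5)]
crop(a,330,190,80,65,8,'pics/lev3.png',q)"
```

```text
time: 4.8
eef_pos: [436.7, 164.2, 115.1]
orientation: [0.973, 0.23, -0.001, 0.0]
wrist_force: [0.8, -3.6, -0.4]
grip_width: 0.1
at [436.7 164.2 115.1] yaw 26.6 grip 0.1 F [ 0.8 -3.6 -0.4] t 4.8  shift mm [ 0.4 13.3 -0.1] turn deg [0.01 0.07 0.  ]
```

View pics/lev3.png

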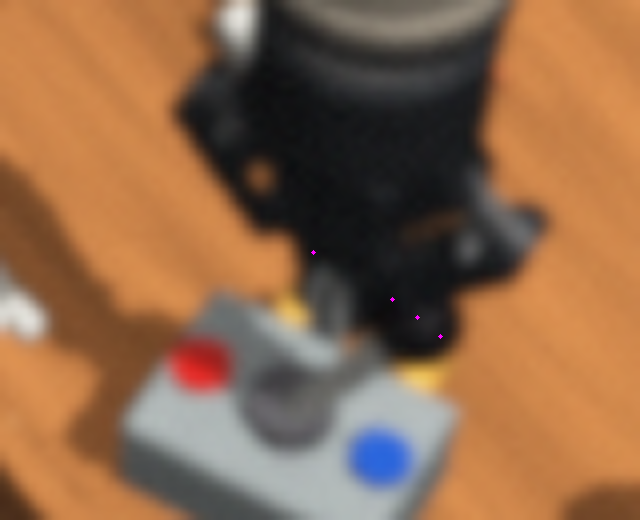

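Picture 8: the ball is at about (425,322), between the 0.4 and 0.5 marks, about 0.43 rad. I'll hold for 4 s and retract slowly.

```bash
python3 -m handwheel '[[0,0,0,0,0,0],[0,0,0,0,0,0],[0,0,0,0,0,0],[0,0,0,0,0,0],[0,0,0,0,0,0]]' | tail -2
python3 -m handwheel '[[0,0,0,0,0,0],[0,0,0,0,0,0],[0,0,0,0,0,0],[0,0,0,0,0,0],[0,0,0,0,0,0]]'| tail -2
python3 -m handwheel '[[0,0,0,0,0,0],[0,0,0,0,0,0],[0,0,0,0,0,0],[0,0,0,0,0,0],[0,0,0,0,0,0]]'| tail -2
python3 -m handwheel '[[0,0,0,0,0,0],[0,0,0,0,0,0],[0,0,0,0,0,0],[0,0,0,0,0,0],[0,0,0,0,0,0]]'| tail -2
python3 -m handwheel '[[0,0,0,0,0,0],[0,0,0,0,0,0],[0,0,0,0,0,0],[0,0,0,0,0,0],[0,0,0,0,0,0]]'| tail -2
python3 -m handwheel '[[0,0,0,0,0,0],[0,0,0,0,0,0],[0,0,0,0,0,0],[0,0,0,0,0,0],[0,0,0,0,0,0]]'| tail -2
python3 -m handwheel '[[0,0,0,0,0,0],[0,0,0,0,0,0],[0,0,0,0,0,0],[0,0,0,0,0,0],[0,0,0,0,0,0]]'| tail -2
python3 -m handwheel '[[0,0,0,0,0,0],[0,0,0,0,0,0],[0,0,0,0,0,0],[0,0,0,0,0,0],[0,0,0,0,0,0]]'
python3 -m handwheel '[[0,0.005,0,0,0,0],[0,0.005,0,0,0,0],[0,0.005,0,0,0,0],[0,0.005,0,0,0,0],[0,0.005,0,0,0,0]]'
python3 -m handwheel '[[0,0.005,0,0,0,0],[0,0.005,0,0,0,0],[0,0.005,0,0,0,0],[0,0.005,0,0,0,0],[0,0.005,0,0,0,0]]'
python3 -m handwheel '[[0,0.01,0,0,0,0],[0,0.01,0,0,0,0],[0,0.01,0,0,0,0],[0,0,-0.03,0,0,0],[0,0,-0.04,0,0,0]]'
python3 -m handwheel '[[0,0,-0.045,0,0,0],[0,0,0,0,0,0]]' 0
python3 -c "
from lib import *
delta(450,-300,230,0)
s=snapshot('scene');crop(s,220,100,200,150,4,'pics/after.png')"
```

```text
wrist_force: [-1.3, -4.2, -0.6]
grip_width: -0.2
wrist_force: [-1.9, -4.1, -1.5]
grip_width: 0.2
wrist_force: [-0.2, -4.9, -2.1]
grip_width: 0.1
wrist_force: [-1.1, -4.7, -0.8]
grip_width: 0.0
wrist_force: [-1.2, -4.7, -1.0]
grip_width: 0.2
wrist_force: [-0.9, -4.1, -1.6]
grip_width: 0.0
wrist_force: [-0.3, -4.1, -1.5]
grip_width: 0.3
time: 8.9
eef_pos: [437.3, 164.3, 115.3]
orientation: [0.973, 0.23, 0.0, -0.0]
wrist_force: [-0.3, -4.5, -1.9]
grip_width: -0.1
time: 9.4
eef_pos: [449.0, 141.9, 115.5]
orientation: [0.973, 0.23, 0.0, -0.0]
wrist_force: [1.2, -0.2, 1.1]
grip_width: 0.2
time: 9.9
eef_pos: [459.4, 119.1, 115.1]
orientation: [0.973, 0.23, -0.0, 0.0]
wrist_force: [-0.0, 0.4, 0.6]
grip_width: -0.1
time: 10.4
eef_pos: [471.8, 91.2, 184.4]
orientation: [0.973, 0.229, -0.002, -0.0]
wrist_force: [0.7, -0.1, -0.1]
grip_width: -0.0
time: 10.6
eef_pos: [476.7, 93.4, 235.9]
orientation: [0.973, 0.229, 0.005, 0.0]
wrist_force: [0.5, 0.7, 0.3]
grip_width: 28.4
at [476.7  93.4 235.9] yaw 26.5 grip 28.4 F [0.5 0.7 0.3] t 10.6  shift mm [-199.5  340.1    4.9] turn deg [ 0.03 -0.6  26.51]
```

View pics/after.png

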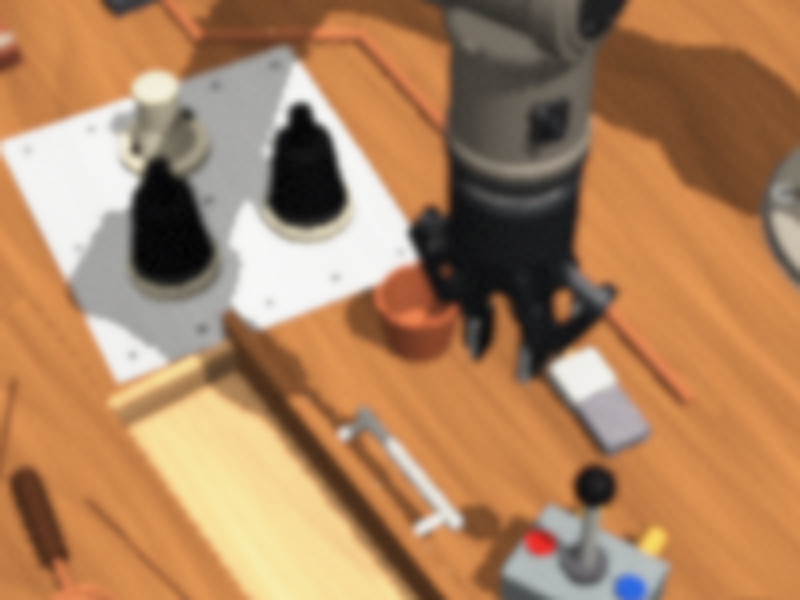

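Picture 9: the lever is upright again at (595,485), and both bells are still on their molds. Next I'll go over the right bell with yaw 0.

```bash
python3 -m handwheel '[[0,0,0,0,0,6.6],[0,0,0,0,0,6.6],[0,0,0,0,0,6.6],[0,0,0,0,0,6.7],[-0.007,0.047,0,0,0,0]]' | tail -5
python3 -m handwheel '[[-0.007,0.047,0,0,0,0],[-0.007,0.047,0,0,0,0],[-0.007,0.047,0,0,0,0],[-0.007,0.047,0,0,0,0],[-0.007,0.047,0,0,0,0]]' | tail -5
python3 -m handwheel '[[-0.008,0.047,0,0,0,0],[-0.007,0.047,0.02,0,0,0],[0,0,0,0,0,0],[0,0,0,0,0,0]]'
python3 - <<'E'
from lib import *
delta(419.5,-283,220,0)
w=snapshot("wrist")
th=np.linspace(0,2*np.pi,24)
q=np.r_[[[419.5+12*np.cos(t),-283+12*np.sin(t),121] for t in th],[[545+12*np.cos(t),-289+12*np.sin(t),121] for t in th],[[488+19*np.cos(t),-419+19*np.sin(t),78] for t in th]]
crop(w,0,0,640,400,1.25,"pics/w1.png",q); print(w["eye"],w["rotation"],w["fx"])
E
```

```text
time: 11.15
eef_pos: [466.3, 50.6, 229.4]
orientation: [1.0, 0.003, -0.0, -0.002]
wrist_force: [0.4, 0.2, 0.1]
grip_width: 85.4
time: 11.65
eef_pos: [429.7, -191.5, 229.0]
orientation: [1.0, 0.0, -0.001, -0.0]
wrist_force: [1.3, 0.2, -0.1]
grip_width: 85.4
time: 12.05
eef_pos: [414.8, -282.8, 209.0]
orientation: [1.0, -0.001, -0.002, -0.001]
wrist_force: [0.0, 0.3, 0.4]
grip_width: 85.2
at [ 414.8 -282.8  209. ] yaw -0.1 grip 85.2 F [0.  0.3 0.4] t 12.05  shift mm [  4.6   0.2 -11.1] turn deg [-0.1   0.19 -0.13]
[ 491.17169353 -283.69578234  350.82396033] [-0.69809198  0.69962159  0.10803361 -0.10735897] 323.99926806736147
```

View pics/w1.png

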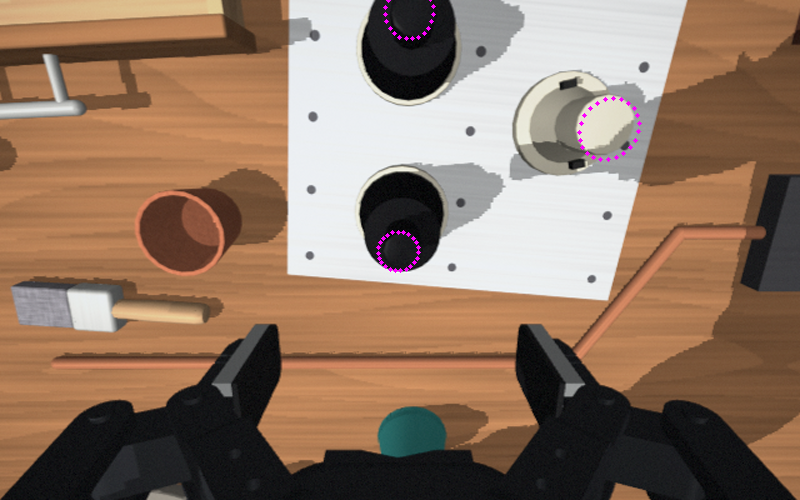

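Picture 10: the overlays (magenta) sit on the handle tops at (399,250) and (410,12). The bare mold top is at about (606,122), about 5 mm from my estimate. Grasping the right bell now.

```bash
python3 -m handwheel '[[0.0045,0,0.03,0,0,0],[0,0,0.03,0,0,0],[0,0,0.03,0,0,0],[0,0,0.02,0,0,0],[0,0,0.01,0,0,0]]' - 30
python3 -m handwheel '[[0,0,0,0,0,0],[0,0,0,0,0,0],[0,0,0,0,0,0],[0,0,0,0,0,0],[0,0,0,0,0,0]]' 255 30
python3 -m handwheel '[[0,0,0,0,0,0],[0,0,0,0,0,0]]'
python3 -c "
from lib import *
delta(419.5,-283,88,0)"
```

```text
time: 12.6
eef_pos: [420.6, -279.8, 89.2]
orientation: [1.0, 0.002, -0.001, -0.001]
wrist_force: [-0.1, -0.0, -0.1]
grip_width: 85.3
time: 13.1
eef_pos: [421.8, -282.5, 92.0]
orientation: [1.0, 0.0, 0.001, 0.001]
wrist_force: [-0.7, 0.4, 6.3]
grip_width: 23.3
time: 13.3
eef_pos: [421.8, -282.5, 92.0]
orientation: [1.0, 0.0, 0.001, 0.001]
wrist_force: [-1.2, -0.6, 7.3]
grip_width: 23.0
at [ 421.8 -282.5   92. ] yaw 0.0 grip 23.0 F [-1.2 -0.6  7.3] t 13.3  shift mm [-2.3  0.5  4. ] turn deg [ 0.07 -0.1   0.03]
```

```bash
python3 -m handwheel '[[0,0,-0.003,0,0,0],[0,0,-0.003,0,0,0],[0,0,-0.003,0,0,0],[0,0,-0.003,0,0,0],[0,0,-0.003,0,0,0]]' | tail -4
python3 -m handwheel '[[0,0,-0.004,0,0,0],[0,0,-0.004,0,0,0],[0,0,-0.005,0,0,0],[0,0,-0.01,0,0,0],[0,0,-0.015,0,0,0]]'| tail -4
python3 -m handwheel '[[0,0,-0.025,0,0,0],[0,0,-0.03,0,0,0],[0,0,-0.03,0,0,0],[0,0,0,0,0,0],[0,0,0,0,0,0]]'
python3 -c "
from lib import *
delta(495,355,235,0)
a=snapshot('scene'); b=snapshot('side')
crop(a,210,60,150,140,3,'pics/l1.png');crop(b,250,200,150,140,3,'pics/l2.png')
cv2.imwrite('pics/lift1.png',np.hstack([cv2.resize(cv2.imread(f),(400,373)) for f in('pics/l1.png','pics/l2.png')]))"
```

```text
eef_pos: [420.9, -281.9, 106.1]
orientation: [1.0, 0.0, -0.0, -0.0]
wrist_force: [-0.8, -2.2, -3.3]
grip_width: 22.8
eef_pos: [420.6, -281.5, 144.2]
orientation: [1.0, 0.0, -0.001, -0.0]
wrist_force: [0.1, 0.1, -1.9]
grip_width: 23.3
time: 14.8
eef_pos: [421.2, -282.0, 229.7]
orientation: [1.0, 0.0, 0.001, 0.0]
wrist_force: [-0.3, 0.2, -2.4]
grip_width: 23.4
at [ 421.2 -282.   229.7] yaw 0.1 grip 23.4 F [-0.3  0.2 -2.4] t 14.8  shift mm [  74.4 -636.9   -5.8] turn deg [ 0.05 -0.08  0.05]
```

View pics/lift1.png

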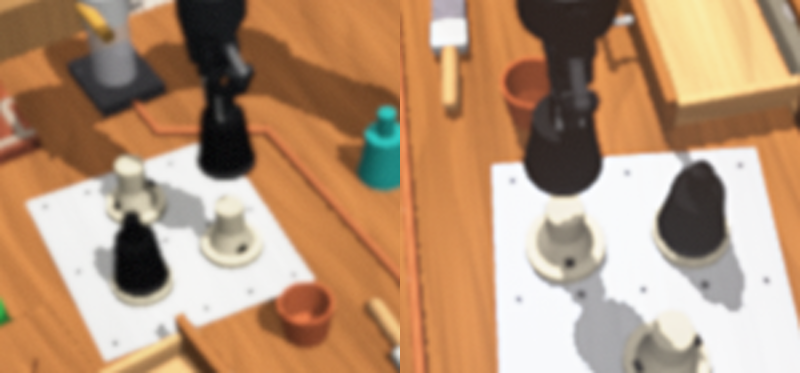

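Picture 11: the bell came off cleanly and its mold stayed at (230,235). I'll carry the bell high over the lever to the board.

```bash
python3 -m handwheel '[[0,0,-0.035,0,0,0],[0.012,-0.03,0,0,0,0],[0.012,-0.045,0,0,0,0],[0.012,-0.045,0,0,0,0],[0.012,-0.045,0,0,0,0]]' | tail -5
python3 -m handwheel '[[0.012,-0.045,0,0,0,0],[0.012,-0.045,0,0,0,0],[0.012,-0.045,0,0,0,0],[0.012,-0.045,0,0,0,0],[0.012,-0.045,0,0,0,0]]' | tail -5
python3 -m handwheel '[[0.012,-0.045,0,0,0,0],[0.012,-0.045,0,0,0,0],[0.012,-0.045,0,0,0,0],[0.012,-0.045,0,0,0,0],[0.01,-0.04,0,0,0,0]]' | tail -5
python3 -m handwheel '[[0.003,-0.025,0,0,0,0],[0,0,0,0,0,0],[0,0,0,0,0,0]]'
python3 -c "
from lib import *
delta(590,355,91,0)"
```

```text
time: 15.4
eef_pos: [468.2, -115.2, 262.6]
orientation: [1.0, 0.0, -0.001, -0.0]
wrist_force: [1.3, 0.3, -1.8]
grip_width: 23.2
time: 15.9
eef_pos: [528.2, 109.7, 262.5]
orientation: [1.0, 0.0, -0.001, 0.0]
wrist_force: [0.1, -0.4, -1.9]
grip_width: 22.9
time: 16.4
eef_pos: [586.0, 330.2, 261.8]
orientation: [1.0, 0.001, -0.001, 0.001]
wrist_force: [1.2, -0.4, -0.9]
grip_width: 23.1
time: 16.7
eef_pos: [588.7, 353.2, 261.8]
orientation: [1.0, 0.001, -0.001, 0.001]
wrist_force: [-0.7, -0.1, -1.6]
grip_width: 22.6
at [588.7 353.2 261.8] yaw 0.1 grip 22.6 F [-0.7 -0.1 -1.6] t 16.7  shift mm [  1.8  -2.1 170.8] turn deg [0.11 0.16 0.13]
```

```bash
python3 -m handwheel '[[0,0,0.04,0,0,0],[0,0,0.04,0,0,0],[0,0,0.04,0,0,0],[0,0,0.03,0,0,0],[0,0,0.012,0,0,0]]'
python3 -m handwheel '[[0,0,0.004,0,0,0],[0,0,0.003,0,0,0],[0,0,0,0,0,0],[0,0,0,0,0,0]]'
python3 -m handwheel '[[0,0,0.002,0,0,0],[0,0,0.002,0,0,0],[0,0,0,0,0,0],[0,0,0,0,0,0]]'
```

```text
time: 17.2
eef_pos: [588.0, 349.3, 97.7]
orientation: [1.0, -0.001, -0.003, 0.003]
wrist_force: [0.2, -0.4, -0.4]
grip_width: 23.0
time: 17.6
eef_pos: [590.3, 353.8, 96.6]
orientation: [1.0, 0.0, 0.001, -0.001]
wrist_force: [-0.8, -1.5, -1.5]
grip_width: 23.2
time: 18.0
eef_pos: [589.4, 353.2, 90.8]
orientation: [1.0, 0.0, -0.0, 0.0]
wrist_force: [0.8, 0.1, -1.2]
grip_width: 23.3
```

```bash
python3 -m handwheel '[[0,0,0.002,0,0,0],[0,0,0,0,0,0],[0,0,0,0,0,0]]'
python3 -m handwheel '[[0,0,0.001,0,0,0],[0,0,0,0,0,0],[0,0,0,0,0,0]]'
```

```text
time: 18.3
eef_pos: [589.7, 353.3, 89.1]
orientation: [1.0, 0.0, 0.0, -0.0]
wrist_force: [-0.3, 0.1, 0.1]
grip_width: 23.2
time: 18.6
eef_pos: [589.9, 353.4, 89.0]
orientation: [1.0, 0.0, 0.0, -0.0]
wrist_force: [-1.2, -1.1, 5.2]
grip_width: 23.0
```

```bash
python3 -m handwheel '[[0,0,0,0,0,0],[0,0,0,0,0,0],[0,0,0,0,0,0],[0,0,0,0,0,0],[0,0,0,0,0,0]]' 0
python3 -m handwheel '[[0,0,-0.03,0,0,0],[0,0,-0.04,0,0,0],[0,0,-0.04,0,0,0],[-0.003,0.04,-0.04,0,0,0],[-0.003,0.046,0,0,0,0]]'|tail -5
python3 -m handwheel '[[-0.003,0.046,0,0,0,0],[-0.003,0.046,0,0,0,0],[-0.003,0.046,0,0,0,0],[-0.003,0.046,0,0,0,0],[-0.003,0.046,0,0,0,0]]'|tail -5
python3 -m handwheel '[[-0.003,0.046,0,0,0,0],[-0.003,0.046,0,0,0,0],[-0.003,0.046,0,0,0,0],[-0.003,0.046,0,0,0,0],[-0.003,0.046,0,0,0,0]]'|tail -5
python3 -m handwheel '[[-0.003,0.046,0,0,0,0],[-0.002,0.040,0,0,0,0],[0,0,0,0,0,0],[0,0,0,0,0,0]]'
python3 - <<'E'
from lib import *
delta(545,-289,230,0)
w=snapshot("wrist");a=snapshot("scene")
th=np.linspace(0,2*np.pi,24)
c=lambda x,y,z,r:[[x+r*np.cos(t),y+r*np.sin(t),z] for t in th]
q=np.r_[c(545,-289,121,12),c(545,-289,14,40),c(420.5,-283,78,19),c(492,-416,78,19),c(420.5,-283,14,40),c(492,-416,14,40)]
crop(w,0,0,640,400,1.25,"pics/w2.png",q)
crop(a,290,220,180,170,3,"pics/bd.png",np.array(c(590,353.5,12,36)+c(590,353.5,118,12)))
cv2.imwrite("pics/w2b.png",np.hstack([cv2.resize(cv2.imread("pics/w2.png"),(520,325)),cv2.resize(cv2.imread("pics/bd.png"),(280,325))]))
E
```

```text
time: 19.1
eef_pos: [589.5, 353.3, 87.8]
orientation: [1.0, 0.0, -0.0, 0.0]
wrist_force: [0.1, -0.1, -0.1]
grip_width: 85.3
time: 19.6
eef_pos: [585.4, 276.1, 239.3]
orientation: [1.0, 0.003, 0.004, -0.003]
wrist_force: [1.8, -0.4, -0.4]
grip_width: 85.9
time: 20.1
eef_pos: [568.7, 40.1, 233.4]
orientation: [1.0, 0.001, 0.0, 0.0]
wrist_force: [1.8, -1.1, -0.2]
grip_width: 85.4
time: 20.6
eef_pos: [553.9, -189.9, 233.4]
orientation: [1.0, 0.001, 0.0, 0.0]
wrist_force: [1.2, -0.1, -0.1]
grip_width: 85.3
time: 21.0
eef_pos: [549.0, -275.1, 232.9]
orientation: [1.0, -0.001, -0.0, -0.0]
wrist_force: [1.2, 0.5, -0.3]
grip_width: 85.5
at [ 549.  -275.1  232.9] yaw -0.1 grip 85.5 F [ 1.2  0.5 -0.3] t 21.0  shift mm [-3.9 13.9  2.9] turn deg [-0.02  0.02 -0.09]
```

View pics/w2b.png

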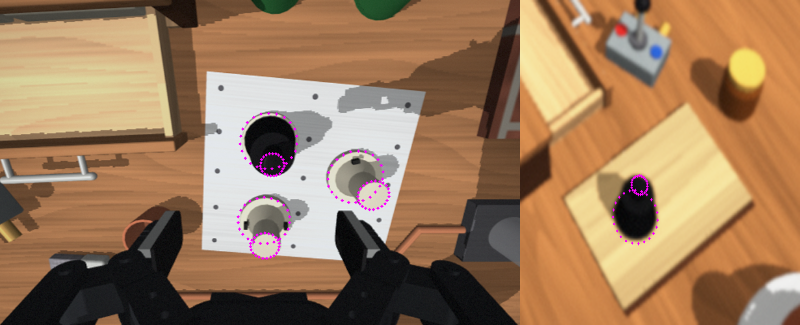

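Picture 12: the overlays match all three molds and the remaining bell (wrist view), and the first bell stands upright on the board. Now the second bell.

```bash
python3 -m handwheel '[[-0.004,0.014,0.02,0,0,0],[0,0,0.04,0,0,0],[0,0,0.04,0,0,0],[0,0,0.025,0,0,0],[0,0,0.015,0,0,0]]' 
python3 -m handwheel '[[0,0,0,0,0,0],[0,0,0,0,0,0]]'
```

```text
time: 21.6
eef_pos: [544.9, -285.5, 91.0]
orientation: [1.0, 0.002, -0.001, -0.001]
wrist_force: [-0.4, -0.4, -0.4]
grip_width: 85.7
time: 21.8
eef_pos: [546.5, -287.6, 94.3]
orientation: [1.0, 0.001, 0.001, 0.0]
wrist_force: [0.3, 0.0, -0.3]
grip_width: 85.3
```

```bash
python3 -m handwheel '[[-0.001,0.001,0.001,0,0,0],[0,0,0,0,0,0],[0,0,0,0,0,0],[0,0,0,0,0,0],[0,0,0,0,0,0]]' 255 30
python3 -m handwheel '[[0,0,0,0,0,0],[0,0,0,0,0,0]]' | tail -4
python3 -m handwheel '[[0,0,-0.003,0,0,0],[0,0,-0.003,0,0,0],[0,0,-0.003,0,0,0],[0,0,-0.003,0,0,0],[0,0,-0.003,0,0,0]]' | tail -4
python3 -m handwheel '[[0,0,-0.004,0,0,0],[0,0,-0.004,0,0,0],[0,0,-0.005,0,0,0],[0,0,-0.01,0,0,0],[0,0,-0.015,0,0,0]]'| tail -4
python3 -m handwheel '[[0,0,-0.04,0,0,0],[0,0,-0.045,0,0,0],[0,0,-0.045,0,0,0],[0,0,0,0,0,0],[0,0,0,0,0,0]]'
python3 -c "
from lib import *
delta(485,353,262,0)"
```

```text
time: 22.3
eef_pos: [544.7, -289.5, 92.8]
orientation: [1.0, 0.0, 0.0, 0.0]
wrist_force: [-0.1, -0.9, 2.4]
grip_width: 23.0
eef_pos: [544.7, -289.4, 92.7]
orientation: [1.0, 0.0, 0.0, 0.0]
wrist_force: [-1.5, 0.1, 5.4]
grip_width: 23.2
eef_pos: [544.3, -288.9, 107.3]
orientation: [1.0, 0.001, -0.0, -0.0]
wrist_force: [-0.4, -0.3, -1.5]
grip_width: 23.2
eef_pos: [544.0, -288.9, 145.6]
orientation: [1.0, 0.0, -0.001, -0.0]
wrist_force: [0.0, 0.6, -2.1]
grip_width: 23.1
time: 24.0
eef_pos: [545.0, -289.3, 277.5]
orientation: [1.0, 0.0, 0.002, 0.001]
wrist_force: [-1.1, 0.8, -1.7]
grip_width: 23.5
at [ 545.  -289.3  277.5] yaw 0.0 grip 23.5 F [-1.1  0.8 -1.7] t 24.0  shift mm [ -59.6 -642.4   14.2] turn deg [ 0.1  -0.19  0.05]
```

```bash
python3 -m handwheel '[[-0.004,-0.04,0,0,0,0],[-0.004,-0.046,0,0,0,0],[-0.004,-0.046,0,0,0,0],[-0.004,-0.046,0,0,0,0],[-0.004,-0.046,0,0,0,0]]' | tail -5
python3 -m handwheel '[[-0.004,-0.046,0,0,0,0],[-0.004,-0.046,0,0,0,0],[-0.004,-0.046,0,0,0,0],[-0.004,-0.046,0,0,0,0],[-0.004,-0.046,0,0,0,0]]' | tail -5
python3 -m handwheel '[[-0.004,-0.046,0,0,0,0],[-0.005,-0.046,0,0,0,0],[-0.005,-0.046,0,0,0,0],[-0.005,-0.046,0,0,0,0],[0,0,0,0,0,0]]' | tail -5
python3 -m handwheel '[[0,0,0.04,0,0,0],[0,0,0.04,0,0,0],[0,0,0.04,0,0,0],[0,0,0.03,0,0,0],[0,0,0.02,0,0,0]]'| tail -5
python3 -m handwheel '[[0,0,0,0,0,0],[0,0,0,0,0,0]]'
```

```text
time: 24.5
eef_pos: [522.6, -63.4, 273.8]
orientation: [1.0, 0.0, -0.001, -0.0]
wrist_force: [1.1, 1.1, -1.5]
grip_width: 23.0
time: 25.0
eef_pos: [502.6, 166.0, 273.9]
orientation: [1.0, 0.0, -0.001, 0.001]
wrist_force: [0.1, 0.2, -1.1]
grip_width: 23.0
time: 25.5
eef_pos: [480.4, 356.1, 274.0]
orientation: [1.0, 0.006, -0.002, -0.002]
wrist_force: [0.1, 0.3, -0.8]
grip_width: 23.0
time: 26.0
eef_pos: [482.8, 346.6, 101.2]
orientation: [1.0, 0.001, -0.002, 0.002]
wrist_force: [0.4, -0.5, -1.8]
grip_width: 23.3
time: 26.2
eef_pos: [484.4, 348.4, 104.8]
orientation: [1.0, 0.001, -0.001, 0.0]
wrist_force: [0.6, -0.4, -0.5]
grip_width: 23.1
```

```bash
python3 -m handwheel '[[0,-0.003,0.006,0,0,0],[0,0,0.004,0,0,0],[0,0,0.002,0,0,0],[0,0,0,0,0,0],[0,0,0,0,0,0]]'|tail -5
python3 -m handwheel '[[0,0,0.001,0,0,0],[0,0,0.001,0,0,0],[0,0,0,0,0,0],[0,0,0,0,0,0]]'
```

```text
time: 26.7
eef_pos: [485.0, 351.9, 93.4]
orientation: [1.0, 0.0, 0.0, -0.0]
wrist_force: [0.5, 0.3, -1.4]
grip_width: 23.0
time: 27.1
eef_pos: [484.9, 351.8, 91.2]
orientation: [1.0, 0.0, -0.0, 0.0]
wrist_force: [0.1, 0.0, -2.0]
grip_width: 23.4
```

```bash
python3 -m handwheel '[[0,0,0.001,0,0,0],[0,0,0,0,0,0],[0,0,0,0,0,0]]'|tail -4
python3 -m handwheel '[[0,0,0.001,0,0,0],[0,0,0,0,0,0],[0,0,0,0,0,0]]'
```

```text
eef_pos: [484.8, 351.8, 90.1]
orientation: [1.0, 0.0, -0.0, 0.0]
wrist_force: [0.0, -0.1, -1.1]
grip_width: 23.1
time: 27.7
eef_pos: [485.2, 351.9, 89.7]
orientation: [1.0, 0.0, 0.0, -0.0]
wrist_force: [-0.6, -1.2, 4.2]
grip_width: 22.7
```

```bash
python3 -m handwheel '[[0,0,0,0,0,0],[0,0,0,0,0,0],[0,0,0,0,0,0],[0,0,0,0,0,0],[0,0,0,0,0,0]]' 0 | tail -4
python3 -m handwheel '[[0,0,-0.03,0,0,0],[0,0,-0.04,0,0,0],[0,0,-0.04,0,0,0],[0.003,0.04,-0.04,0,0,0],[0.003,0.046,-0.01,0,0,0]]'|tail -5
python3 -m handwheel '[[0.003,0.046,0,0,0,0],[0.003,0.046,0,0,0,0],[0.003,0.046,0,0,0,0],[0.003,0.046,0,0,0,0],[0.003,0.046,0,0,0,0]]'|tail -5
python3 -m handwheel '[[0.003,0.046,0,0,0,0],[0.003,0.046,0,0,0,0],[0.003,0.046,0,0,0,0],[0.003,0.046,0,0,0,0],[0.003,0.046,0,0,0,0]]'|tail -5
python3 -m handwheel '[[0,0.046,0,0,0,0],[0,0.040,0,0,0,0],[0,0,0,0,0,0],[0,0,0,0,0,0]]'
python3 - <<'E'
from lib import *
delta(545,-289,230,0)
w=snapshot("wrist");a=snapshot("scene")
np.savez("pics/w3.npz",**w)
th=np.linspace(0,2*np.pi,24)
c=lambda x,y,z,r:[[x+r*np.cos(t),y+r*np.sin(t),z] for t in th]
q=np.r_[c(545,-289,78,19),c(545,-289,14,40),c(420.5,-283,78,19),c(492,-416,78,19),c(420.5,-283,14,40),c(492,-416,14,40)]
crop(w,0,0,640,400,1.25,"pics/w2.png",q)
crop(a,290,220,180,170,3,"pics/bd.png",np.array(c(590,353.5,12,36)+c(485,352,12,36)))
cv2.imwrite("pics/w3b.png",np.hstack([cv2.resize(cv2.imread("pics/w2.png"),(520,325)),cv2.resize(cv2.imread("pics/bd.png"),(280,325))]))
for p in [(492,-416,78),(545,-289,78),(420.5,-283,78),(600,-350,0)]:
    u=proj(w,p)[0].astype(int); print(p,u,w["pixels"][u[1]-1:u[1]+2,u[0]-1:u[0]+2].mean((0,1)))
E
```

```text
eef_pos: [484.8, 351.9, 89.1]
orientation: [1.0, 0.0, -0.0, -0.0]
wrist_force: [0.1, -0.6, 0.8]
grip_width: 85.4
time: 28.7
eef_pos: [491.4, 273.8, 248.9]
orientation: [1.0, 0.003, 0.003, -0.003]
wrist_force: [1.2, -0.8, -0.4]
grip_width: 85.6
time: 29.2
eef_pos: [505.6, 38.7, 244.7]
orientation: [1.0, 0.0, 0.0, 0.0]
wrist_force: [1.2, -0.5, 0.4]
grip_width: 85.4
time: 29.7
eef_pos: [520.8, -191.2, 244.7]
orientation: [1.0, 0.001, 0.0, 0.0]
wrist_force: [1.4, -0.0, -0.0]
grip_width: 85.3
time: 30.1
eef_pos: [520.7, -276.2, 244.1]
orientation: [1.0, -0.001, -0.0, -0.0]
wrist_force: [0.4, 0.9, -0.5]
grip_width: 85.4
at [ 520.7 -276.2  244.1] yaw -0.1 grip 85.4 F [ 0.4  0.9 -0.5] t 30.1  shift mm [24.3 12.8 14.1] turn deg [-0.03  0.02 -0.08]
(492, -416, 78) [456 209] [211.33333333 205.22222222 184.88888889]
(545, -289, 78) [330 156] [214.55555556 208.         187.66666667]
(420.5, -283, 78) [323 272] [212.22222222 206.11111111 185.        ]
(600, -350, 0) [382  97] [214.77777778 217.22222222 218.22222222]
```

View pics/w3b.png

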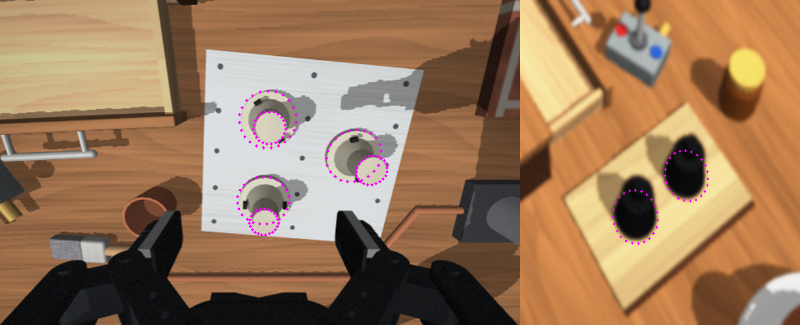

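Picture 13: both bells stand upright on the board, and all three molds match the overlays. Next is a small stub-top detector, so I can recheck without using up pictures.

```bash
cat >> lib.py <<'E'
def stub(s,x,y,z=78,rng=45):
    "refine a mold's xy from the lit cream top disc (rad 19) of its stub near a guess"
    p=s["pixels"].astype(int); m=((p[...,0]-p[...,2]>14)&(p[...,0]-p[...,2]<40)&(p[...,0]>185)).astype(float)
    th=np.linspace(0,2*np.pi,24); ring=lambda r:np.c_[r*np.cos(th),r*np.sin(th),0*th]
    inn=np.vstack([ring(r) for r in(0,6,11,15,18)]); out=ring(22)
    f=lambda q:m[tuple(np.clip(np.round(proj(s,q)).astype(int)[:,::-1],0,[399,639]).T)].mean()
    g=[(f(inn+[x+i,y+j,z])-.5*f(out+[x+i,y+j,z]),x+i,y+j) for i in range(-rng,rng+1,2) for j in range(-rng,rng+1,2)]
    g=np.array(g); b=g[g[:,0]>g[:,0].max()-.03]; return b.mean(0).round(2),b[:,1:].std(0).round(1)
E
python3 - <<'E'
from lib import *
w=snapshot("wrist")
for p in[(545,-289),(420.5,-283),(492,-416)]: print(p,stub(w,*p))
E
```

```text
(545, -289) (array([   0.86,  542.  , -292.  ]), array([0., 0.]))
(420.5, -283) (array([   0.87,  418.  , -285.5 ]), array([0.9, 1.7]))
(492, -416) (array([   0.89,  490.71, -417.57]), array([1.7, 1.4]))
```

```bash
python3 -m handwheel '[[0.023,0.014,0.03,0,0,0],[0,0,0.045,0,0,0],[0,0,0.045,0,0,0],[0,0,0.035,0,0,0],[0,0,0.02,0,0,0]]' | tail -5
python3 -m handwheel '[[0,0,0.015,0,0,0],[0,0,0.006,0,0,0],[0,0,0,0,0,0]]' - 60
python3 -c "
from lib import *
delta(543.5,-290.5,46,0)"
```

```text
time: 30.75
eef_pos: [542.8, -286.9, 66.5]
orientation: [1.0, 0.002, -0.002, -0.001]
wrist_force: [-0.0, -0.3, 0.1]
grip_width: 85.4
time: 31.05
eef_pos: [544.3, -288.8, 48.5]
orientation: [1.0, 0.001, -0.0, -0.0]
wrist_force: [-0.6, 0.6, 0.4]
grip_width: 85.5
at [ 544.3 -288.8   48.5] yaw 0.1 grip 85.5 F [-0.6  0.6  0.4] t 31.05  shift mm [-0.8  1.7  2.5] turn deg [-0.01  0.01  0.1 ]
```

```bash
python3 -m handwheel '[[-0.001,0.001,0.001,0,0,0],[0,0,0,0,0,0],[0,0,0,0,0,0],[0,0,0,0,0,0],[0,0,0,0,0,0]]' 255 60
python3 -m handwheel '[[0,0,0,0,0,0],[0,0,-0.005,0,0,0],[0,0,-0.01,0,0,0],[0,0,-0.02,0,0,0],[0,0,0,0,0,0]]'
python3 -m handwheel '[[0,0,-0.04,0,0,0],[0,0,-0.045,0,0,0],[0,0,-0.02,0,0,0],[0,0,0,0,0,0],[0,0,0,0,0,0]]'
python3 -c "
from lib import *
delta(608,120,190,0)"
```

```text
time: 31.55
eef_pos: [543.7, -291.0, 48.6]
orientation: [1.0, 0.0, 0.001, 0.0]
wrist_force: [-0.2, -1.3, 5.9]
grip_width: 36.8
time: 32.05
eef_pos: [544.6, -290.9, 84.9]
orientation: [1.0, 0.0, 0.002, 0.001]
wrist_force: [1.3, 0.1, -5.3]
grip_width: 36.6
time: 32.55
eef_pos: [542.2, -290.1, 186.2]
orientation: [1.0, 0.0, -0.001, -0.0]
wrist_force: [-0.2, 0.3, -6.0]
grip_width: 36.3
at [ 542.2 -290.1  186.2] yaw 0.0 grip 36.3 F [-0.2  0.3 -6. ] t 32.55  shift mm [  66.2 -410.1   -3.7] turn deg [-0.03  0.09  0.05]
```

```bash
python3 -m handwheel '[[0.007,-0.045,0,0,0,0],[0.007,-0.045,0,0,0,0],[0.007,-0.045,0,0,0,0],[0.007,-0.045,0,0,0,0],[0.007,-0.045,0,0,0,0]]' | tail -5
python3 -m handwheel '[[0.008,-0.045,0,0,0,0],[0.008,-0.045,0,0,0,0],[0.008,-0.045,0,0,0,0],[0.007,-0.048,0,0,0,0],[0,0,0,0,0,0]]' | tail -5
python3 -m handwheel '[[0,0,0,0,0,0],[0,0,0,0,0,0]]' | tail -5
python3 - <<'E'
from lib import *
delta(608,120,61,0)
b=snapshot("side");w=snapshot("wrist")
o=get_obs()["eef_pos"]
th=np.linspace(0,2*np.pi,24)
c=lambda x,y,z,r:[[x+r*np.cos(t),y+r*np.sin(t),z] for t in th]
q=np.r_[c(608,120,12,40),c(612,11,12,40),c(616,-97,12,40)]
crop(b,300,120,160,140,4,"pics/l1.png",q); crop(w,0,0,640,400,1,"pics/l2.png",q)
cv2.imwrite("pics/dr1.png",np.hstack([cv2.resize(cv2.imread("pics/l1.png"),(343,300)),cv2.resize(cv2.imread("pics/l2.png"),(457,300))]))
E
```

```text
time: 33.05
eef_pos: [576.1, -63.7, 184.6]
orientation: [1.0, 0.0, -0.002, -0.0]
wrist_force: [1.2, -0.7, -5.6]
grip_width: 36.4
time: 33.55
eef_pos: [606.5, 128.4, 185.2]
orientation: [1.0, 0.006, -0.002, -0.003]
wrist_force: [-1.0, -0.2, -4.3]
grip_width: 36.4
time: 33.75
eef_pos: [607.6, 116.0, 185.2]
orientation: [1.0, -0.0, -0.002, 0.001]
wrist_force: [-0.7, -1.4, -5.3]
grip_width: 36.3
at [607.6 116.  185.2] yaw -0.0 grip 36.3 F [-0.7 -1.4 -5.3] t 33.75  shift mm [  0.9  -4.2 124.2] turn deg [ 0.1   0.21 -0.  ]
```

View pics/dr1.png

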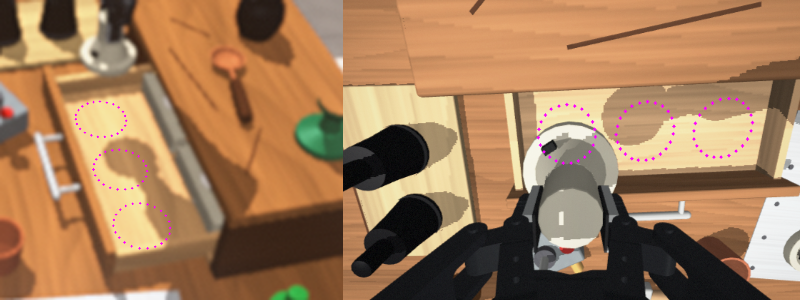

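Picture 14: the target circles for the drawer lie on the free floor, clear of the front panel and the mold halves. I'll lower the first mold there.

```bash
python3 -m handwheel '[[0,-0.003,0.03,0,0,0],[0,0,0.035,0,0,0],[0,0,0.03,0,0,0],[0,0,0.015,0,0,0],[0,0,0,0,0,0]]' | tail -5
python3 -m handwheel '[[0,0,0.004,0,0,0],[0,0,0.003,0,0,0],[0,0,0,0,0,0],[0,0,0,0,0,0]]'
```

```text
time: 34.35
eef_pos: [607.1, 119.0, 75.2]
orientation: [1.0, -0.0, -0.002, 0.001]
wrist_force: [0.4, 0.4, -5.4]
grip_width: 36.1
time: 34.75
eef_pos: [609.3, 120.8, 71.4]
orientation: [1.0, 0.0, 0.001, -0.0]
wrist_force: [-0.5, -0.4, -6.0]
grip_width: 36.4
```

```bash
python3 -m handwheel '[[0,0,0.004,0,0,0],[0,0,0.003,0,0,0],[0,0,0.002,0,0,0],[0,0,0,0,0,0],[0,0,0,0,0,0]]'|tail -4
python3 -m handwheel '[[0,0,0.001,0,0,0],[0,0,0,0,0,0],[0,0,0,0,0,0]]'|tail -4
```

```text
eef_pos: [608.7, 120.7, 61.4]
orientation: [1.0, 0.001, -0.0, 0.0]
wrist_force: [0.7, 0.8, -5.7]
grip_width: 36.5
eef_pos: [608.9, 120.8, 60.7]
orientation: [1.0, 0.0, 0.0, -0.0]
wrist_force: [-0.4, 1.4, -4.3]
grip_width: 36.8
```

```bash
python3 -m handwheel '[[0,0,0.001,0,0,0],[0,0,0.0005,0,0,0],[0,0,0,0,0,0],[0,0,0,0,0,0]]'|tail -4
```

```text
eef_pos: [610.0, 120.8, 60.6]
orientation: [1.0, 0.0, 0.001, -0.0]
wrist_force: [-1.8, -1.3, 4.5]
grip_width: 36.7
```

```bash
python3 -m handwheel '[[0,0,0,0,0,0],[0,0,0,0,0,0],[0,0,0,0,0,0],[0,0,0,0,0,0],[0,0,0,0,0,0]]' 0 | tail -4
python3 -m handwheel '[[0,0,-0.03,0,0,0],[0,0,-0.04,0,0,0],[0,0,-0.04,0,0,0],[0,0,-0.04,0,0,0],[-0.013,0.044,-0.03,0,0,0]]'|tail -5
python3 -m handwheel '[[-0.013,0.044,0,0,0,0],[-0.013,0.044,0,0,0,0],[-0.013,0.044,0,0,0,0],[-0.013,0.044,0,0,0,0],[-0.013,0.044,0,0,0,0]]'|tail -5
python3 -m handwheel '[[-0.013,0.044,0,0,0,0],[-0.013,0.044,0,0,0,0],[-0.013,0.044,0,0,0,0],[0,0,0,0,0,0],[0,0,0,0,0,0]]'
python3 - <<'E'
from lib import *
w=snapshot("wrist");b=snapshot("side");a=snapshot("scene")
for p in[(420,-284),(491,-417)]: print(p,stub(w,*p),stub(b,*p))
print("in drawer",stub(b,610,121,90),stub(a,610,121,90))
for p in[(419,-284),(491,-417)]: delta(*p,48,0)
E
```

```text
eef_pos: [608.7, 120.7, 59.0]
orientation: [1.0, 0.0, 0.0, -0.0]
wrist_force: [1.1, 0.8, 0.3]
grip_width: 84.8
time: 36.95
eef_pos: [598.1, 87.3, 239.9]
orientation: [1.0, 0.005, 0.002, -0.003]
wrist_force: [1.0, -0.6, 0.6]
grip_width: 85.3
time: 37.45
eef_pos: [531.2, -141.2, 236.5]
orientation: [1.0, 0.001, 0.0, 0.0]
wrist_force: [0.8, -1.2, -0.2]
grip_width: 85.2
time: 37.95
eef_pos: [492.6, -272.6, 236.2]
orientation: [1.0, -0.001, -0.0, -0.0]
wrist_force: [1.0, 0.7, 0.2]
grip_width: 85.5
(420, -284) (array([   0.85,  419.  , -287.  ]), array([1.4, 1.4])) (array([   0.8 ,  417.44, -287.22]), array([1.6, 2. ]))
(491, -417) (array([   0.89,  490.57, -416.  ]), array([1.4, 1.5])) (array([   0.84,  489.2 , -416.4 ]), array([1. , 1.5]))
in drawer (array([  0., 610., 121.]), array([26.6, 26.6])) (array([  0.87, 614.  , 122.  ]), array([1. , 1.6]))
at [ 493.9 -269.8  236.4] yaw 0.2 grip 84.8 F [-0.4  0.4 -0.5] t 38.1  shift mm [-75.   14.1 188.4] turn deg [-0.04 -0.01  0.21]
at [ 493.9 -269.8  236.4] yaw 0.2 grip 84.8 F [-0.4  0.4 -0.5] t 38.1  shift mm [ -3.5 147.3 188.3] turn deg [-0.04 -0.01  0.21]
```

```bash
python3 -m handwheel '[[-0.04,0.008,0,0,0,0],[-0.034,0.007,0.02,0,0,0],[0,0,0.045,0,0,0],[0,0,0.045,0,0,0],[0,0,0.035,0,0,0]]' | tail -5
python3 -m handwheel '[[0,0,0.02,0,0,0],[0,0,0.015,0,0,0],[0,0,0.006,0,0,0],[0,0,0,0,0,0],[0,0,0,0,0,0]]'
python3 -c "
from lib import *
delta(419.5,-285,48,0)"
```

```text
time: 38.6
eef_pos: [419.2, -284.9, 89.7]
orientation: [1.0, 0.002, -0.0, -0.0]
wrist_force: [0.6, -0.6, 1.4]
grip_width: 85.4
time: 39.1
eef_pos: [420.1, -286.3, 51.1]
orientation: [1.0, 0.001, 0.001, 0.0]
wrist_force: [0.7, -0.2, 1.5]
grip_width: 85.3
at [ 420.1 -286.3   51.1] yaw 0.1 grip 85.3 F [ 0.7 -0.2  1.5] t 39.1  shift mm [-0.6 -1.4  3.1] turn deg [ 0.02 -0.07  0.11]
```

```bash
python3 -m handwheel '[[0,0,0.003,0,0,0],[0,0,0,0,0,0],[0,0,0,0,0,0],[0,0,0,0,0,0],[0,0,0,0,0,0]]' 255 60 | tail -4
python3 -m handwheel '[[0,0,0,0,0,0],[0,0,-0.005,0,0,0],[0,0,-0.01,0,0,0],[0,0,-0.02,0,0,0],[0,0,0,0,0,0]]' | tail -4
python3 -m handwheel '[[0,0,-0.04,0,0,0],[0,0,-0.045,0,0,0],[0,0,-0.02,0,0,0],[0,0,0,0,0,0],[0,0,0,0,0,0]]'
python3 -c "
from lib import *
delta(612,11,190,0)"
```

```text
eef_pos: [419.4, -286.6, 47.9]
orientation: [1.0, 0.0, 0.0, 0.0]
wrist_force: [-1.8, 1.3, 5.3]
grip_width: 36.6
eef_pos: [420.6, -287.5, 84.5]
orientation: [1.0, 0.0, 0.002, 0.001]
wrist_force: [0.1, 0.4, -6.1]
grip_width: 36.3
time: 40.6
eef_pos: [418.4, -286.4, 186.2]
orientation: [1.0, 0.0, -0.001, -0.0]
wrist_force: [-0.1, -0.4, -6.7]
grip_width: 36.2
at [ 418.4 -286.4  186.2] yaw 0.0 grip 36.2 F [-0.1 -0.4 -6.7] t 40.6  shift mm [ 193.8 -297.3   -3.9] turn deg [-0.02  0.07  0.04]
```

```bash
python3 -m handwheel '[[0.024,-0.037,0,0,0,0],[0.024,-0.037,0,0,0,0],[0.024,-0.037,0,0,0,0],[0.024,-0.037,0,0,0,0],[0.024,-0.037,0,0,0,0]]' | tail -5
python3 -m handwheel '[[0.024,-0.037,0,0,0,0],[0.024,-0.037,0,0,0,0],[0.024,-0.038,0,0,0,0],[0,0,0,0,0,0],[0,0,0,0,0,0]]' | tail -5
python3 -m handwheel '[[0,0,0.03,0,0,0],[0,0,0.035,0,0,0],[0,0,0.03,0,0,0],[0,0,0.015,0,0,0],[0,0,0,0,0,0]]' | tail -5
python3 -m handwheel '[[0,0,0,0,0,0],[0,0,0,0,0,0]]' | tail -5
python3 -c "
from lib import *
delta(612,11,60,0)"
```

```text
time: 41.1
eef_pos: [538.1, -99.9, 184.5]
orientation: [1.0, 0.0, -0.002, -0.0]
wrist_force: [0.7, -0.1, -4.7]
grip_width: 36.4
time: 41.6
eef_pos: [609.6, 12.2, 184.2]
orientation: [1.0, 0.002, -0.002, -0.0]
wrist_force: [-0.3, -1.0, -5.6]
grip_width: 36.5
time: 42.1
eef_pos: [608.1, 9.0, 74.1]
orientation: [1.0, -0.0, -0.003, 0.001]
wrist_force: [-0.2, 0.6, -4.7]
grip_width: 36.3
time: 42.3
eef_pos: [612.3, 10.5, 79.0]
orientation: [1.0, 0.0, 0.001, -0.0]
wrist_force: [0.9, 0.7, -4.8]
grip_width: 36.4
at [612.3  10.5  79. ] yaw 0.0 grip 36.4 F [ 0.9  0.7 -4.8] t 42.3  shift mm [-0.3 -0.5 19. ] turn deg [-0.01 -0.17  0.03]
```

```bash
python3 -m handwheel '[[0,0,0.007,0,0,0],[0,0,0.005,0,0,0],[0,0,0.004,0,0,0],[0,0,0,0,0,0],[0,0,0,0,0,0]]'|tail -4
python3 -m handwheel '[[0,0,0.001,0,0,0],[0,0,0,0,0,0],[0,0,0,0,0,0]]'|tail -4
python3 -m handwheel '[[0,0,0.001,0,0,0],[0,0,0,0,0,0],[0,0,0,0,0,0]]'|tail -4
```

```text
eef_pos: [610.9, 10.6, 61.2]
orientation: [1.0, 0.001, -0.0, -0.0]
wrist_force: [-1.0, -0.3, -5.3]
grip_width: 36.6
eef_pos: [611.0, 10.5, 60.5]
orientation: [1.0, 0.0, 0.0, 0.0]
wrist_force: [0.1, 0.4, -4.9]
grip_width: 36.2
eef_pos: [611.4, 10.6, 60.1]
orientation: [1.0, 0.0, 0.001, 0.0]
wrist_force: [-2.1, -0.1, 2.6]
grip_width: 36.7
```

```bash
python3 -m handwheel '[[0,0,0,0,0,0],[0,0,0,0,0,0],[0,0,0,0,0,0],[0,0,0,0,0,0],[0,0,0,0,0,0]]' 0 | tail -4
python3 -m handwheel '[[0,0,-0.03,0,0,0],[0,0,-0.04,0,0,0],[0,0,-0.04,0,0,0],[0,0,-0.04,0,0,0],[-0.015,0.043,-0.03,0,0,0]]'|tail -5
python3 -m handwheel '[[-0.015,0.043,0,0,0,0],[-0.015,0.043,0,0,0,0],[-0.015,0.043,0,0,0,0],[-0.015,0.043,0,0,0,0],[-0.015,0.043,0,0,0,0]]'|tail -5
python3 -m handwheel '[[-0.015,0.043,0,0,0,0],[-0.015,0.043,0,0,0,0],[-0.01,0.043,0,0,0,0],[0,0,0,0,0,0],[0,0,0,0,0,0]]'
python3 - <<'E'
from lib import *
w=snapshot("wrist");b=snapshot("side");a=snapshot("scene")
for p in[(491,-417)]: print(p,stub(w,*p),stub(b,*p))
for p in [(610,121),(611.5,10.5)]: print("in drawer",stub(b,*p,90),stub(a,*p,90))
for p in[(490.5,-417)]: delta(*p,48,0)
E
```

```text
eef_pos: [611.0, 10.5, 59.4]
orientation: [1.0, 0.0, 0.0, -0.0]
wrist_force: [-0.0, 0.1, -0.4]
grip_width: 85.2
time: 44.4
eef_pos: [599.3, -22.2, 240.4]
orientation: [1.0, 0.005, 0.003, -0.002]
wrist_force: [1.0, -0.3, -0.1]
grip_width: 85.3
time: 44.9
eef_pos: [521.5, -245.6, 237.1]
orientation: [1.0, 0.001, 0.0, 0.0]
wrist_force: [0.9, 0.0, -0.5]
grip_width: 85.2
time: 45.4
eef_pos: [481.8, -374.0, 236.6]
orientation: [1.0, -0.001, -0.0, -0.0]
wrist_force: [0.1, -0.2, -0.2]
grip_width: 85.3
(491, -417) (array([   0.86,  489.5 , -416.75]), array([1.3, 2. ])) (array([   0.84,  489.  , -416.  ]), array([1. , 1.4]))
in drawer (array([  0., 610., 121.]), array([26.6, 26.6])) (array([  0.87, 614.  , 123.  ]), array([1., 1.]))
in drawer (array([  0. , 611.5,  10.5]), array([26.6, 26.6])) (array([  0.86, 613.17,  12.83]), array([0.9, 0.9]))
at [ 483.4 -371.2  236.9] yaw 0.2 grip 85.5 F [ 0.4  0.4 -0.3] t 45.55  shift mm [  6.8  46.  188.9] turn deg [-0.05 -0.02  0.21]
```

```bash
python3 -m handwheel '[[0.0065,0.046,0,0,0,0],[0,0,0.02,0,0,0],[0,0,0.045,0,0,0],[0,0,0.045,0,0,0],[0,0,0.035,0,0,0]]' | tail -5
python3 -m handwheel '[[0,0,0.02,0,0,0],[0,0,0.015,0,0,0],[0,0,0.006,0,0,0],[0,0,0,0,0,0],[0,0,0,0,0,0]]'
python3 -c "
from lib import *
delta(490,-417,48,0)"
```

```text
time: 46.05
eef_pos: [489.4, -416.7, 89.7]
orientation: [1.0, 0.002, -0.0, -0.001]
wrist_force: [-0.1, 0.0, 0.5]
grip_width: 85.4
time: 46.55
eef_pos: [490.0, -419.3, 52.2]
orientation: [1.0, 0.001, 0.001, 0.001]
wrist_force: [0.8, 0.3, 0.6]
grip_width: 85.5
at [ 490.  -419.3   52.2] yaw 0.1 grip 85.5 F [0.8 0.3 0.6] t 46.55  shift mm [-0.  -2.3  4.2] turn deg [ 0.07 -0.1   0.07]
```

```bash
python3 -m handwheel '[[0,-0.001,0.003,0,0,0],[0,0,0,0,0,0],[0,0,0,0,0,0],[0,0,0,0,0,0],[0,0,0,0,0,0]]' 255 60 | tail -4
python3 -m handwheel '[[0,0,0,0,0,0],[0,0,-0.005,0,0,0],[0,0,-0.01,0,0,0],[0,0,-0.02,0,0,0],[0,0,0,0,0,0]]' | tail -4
python3 -m handwheel '[[0,0,-0.04,0,0,0],[0,0,-0.045,0,0,0],[0,0,-0.02,0,0,0],[0,0,0,0,0,0],[0,0,0,0,0,0]]'
python3 -c "
from lib import *
delta(613,-97,190,0)"
```

```text
eef_pos: [489.5, -418.1, 48.6]
orientation: [1.0, 0.0, 0.0, 0.0]
wrist_force: [-1.1, 1.7, 6.2]
grip_width: 36.4
eef_pos: [490.3, -419.2, 85.3]
orientation: [1.0, 0.0, 0.002, 0.001]
wrist_force: [1.3, -1.4, -5.4]
grip_width: 36.5
time: 48.05
eef_pos: [488.2, -417.6, 186.4]
orientation: [1.0, 0.0, -0.001, -0.0]
wrist_force: [-0.5, -0.1, -5.7]
grip_width: 36.5
at [ 488.2 -417.6  186.4] yaw 0.0 grip 36.5 F [-0.5 -0.1 -5.7] t 48.05  shift mm [ 125.  -320.5   -3.5] turn deg [-0.05  0.09  0.05]
```

```bash
python3 -m handwheel '[[0.016,-0.04,0,0,0,0],[0.016,-0.04,0,0,0,0],[0.016,-0.04,0,0,0,0],[0.016,-0.04,0,0,0,0],[0.016,-0.04,0,0,0,0]]' | tail -5
python3 -m handwheel '[[0.016,-0.04,0,0,0,0],[0.015,-0.04,0,0,0,0],[0.015,-0.04,0,0,0,0],[0,0,0,0,0,0],[0,0,0,0,0,0]]' | tail -5
python3 -m handwheel '[[0,0,0.03,0,0,0],[0,0,0.035,0,0,0],[0,0,0.03,0,0,0],[0,0,0.015,0,0,0],[0,0,0,0,0,0]]' | tail -5
python3 -m handwheel '[[0,0,0,0,0,0],[0,0,0,0,0,0]]' | tail -5
python3 -c "
from lib import *
delta(613,-97,60.5,0)"
```

```text
time: 48.55
eef_pos: [567.5, -215.9, 184.8]
orientation: [1.0, 0.0, -0.002, -0.001]
wrist_force: [0.5, -0.1, -5.4]
grip_width: 36.4
time: 49.05
eef_pos: [613.5, -95.9, 185.0]
orientation: [1.0, 0.002, -0.002, -0.0]
wrist_force: [0.1, -1.2, -5.9]
grip_width: 36.2
time: 49.55
eef_pos: [611.9, -99.2, 74.6]
orientation: [1.0, -0.0, -0.003, -0.0]
wrist_force: [-0.1, 0.8, -5.6]
grip_width: 36.1
time: 49.75
eef_pos: [616.1, -98.3, 79.6]
orientation: [1.0, 0.0, 0.001, 0.0]
wrist_force: [-0.1, 0.1, -4.8]
grip_width: 36.5
at [616.1 -98.3  79.6] yaw 0.0 grip 36.5 F [-0.1  0.1 -4.8] t 49.75  shift mm [-3.2 -1.3 19. ] turn deg [ 0.02 -0.17  0.03]
```

```bash
python3 -m handwheel '[[0,0,0.007,0,0,0],[0,0,0.005,0,0,0],[0,0,0.004,0,0,0],[0,0,0,0,0,0],[0,0,0,0,0,0]]'|tail -4
python3 -m handwheel '[[0,0,0.001,0,0,0],[0,0,0,0,0,0],[0,0,0,0,0,0]]'|tail -4
python3 -m handwheel '[[0,0,0.001,0,0,0],[0,0,0,0,0,0],[0,0,0,0,0,0]]'|tail -4
```

```text
eef_pos: [614.7, -97.9, 61.7]
orientation: [1.0, 0.0, -0.0, -0.0]
wrist_force: [0.3, 0.2, -4.9]
grip_width: 36.7
eef_pos: [614.9, -97.9, 61.0]
orientation: [1.0, 0.0, 0.0, 0.0]
wrist_force: [-0.5, 0.1, -4.8]
grip_width: 36.3
eef_pos: [615.4, -97.9, 60.6]
orientation: [1.0, 0.0, 0.001, 0.0]
wrist_force: [-1.5, 0.2, 1.3]
grip_width: 36.1
```

```bash
python3 -m handwheel '[[0,0,0,0,0,0],[0,0,0,0,0,0],[0,0,0,0,0,0],[0,0,0,0,0,0],[0,0,0,0,0,0]]' 0 | tail -4
python3 -m handwheel '[[0,0,-0.03,0,0,0],[0,0,-0.04,0,0,0],[0,0,-0.04,0,0,0],[0,0,-0.02,0,0,0],[-0.03,-0.02,0,0,0,0]]'|tail -5
python3 -m handwheel '[[-0.035,-0.022,0,0,0,0],[-0.035,-0.022,0,0,0,0],[-0.035,-0.022,0,0,0,0],[-0.025,-0.022,0,0,0,0],[0,0,0,0,0,0]]' 255 40
python3 - <<'E'
from lib import *
delta(450,9,28,0)
a=snapshot("scene");b=snapshot("side")
for p in [(610,121),(611.5,10.5),(614,-98)]: print("in drawer",stub(a,*p,90))
crop(a,230,170,160,140,4,"pics/l1.png"); crop(b,300,120,160,140,4,"pics/l2.png")
cv2.imwrite("pics/dr2.png",np.hstack([cv2.resize(cv2.imread(f),(400,350)) for f in("pics/l1.png","pics/l2.png")]))
E
```

```text
eef_pos: [614.8, -97.9, 59.9]
orientation: [1.0, 0.0, 0.0, 0.0]
wrist_force: [-0.2, 0.3, -0.0]
grip_width: 85.4
time: 51.85
eef_pos: [589.4, -80.5, 193.9]
orientation: [1.0, -0.002, 0.005, 0.001]
wrist_force: [-0.8, 1.4, 0.0]
grip_width: 85.2
time: 52.35
eef_pos: [451.4, 12.6, 189.9]
orientation: [1.0, 0.003, -0.001, 0.0]
wrist_force: [-0.2, -0.4, 0.0]
grip_width: 12.8
at [451.4  12.6 189.9] yaw 0.3 grip 12.8 F [-0.2 -0.4  0. ] t 52.35  shift mm [ -1.2   3.5 161.9] turn deg [0.02 0.09 0.33]
in drawer (array([  0.89, 611.  , 123.  ]), array([0., 1.]))
in drawer (array([  0.89, 591.83,  -7.83]), array([0.9, 0.9]))
in drawer (array([  0.89, 617.  , -96.  ]), array([1.4, 1.7]))
```

View pics/dr2.png

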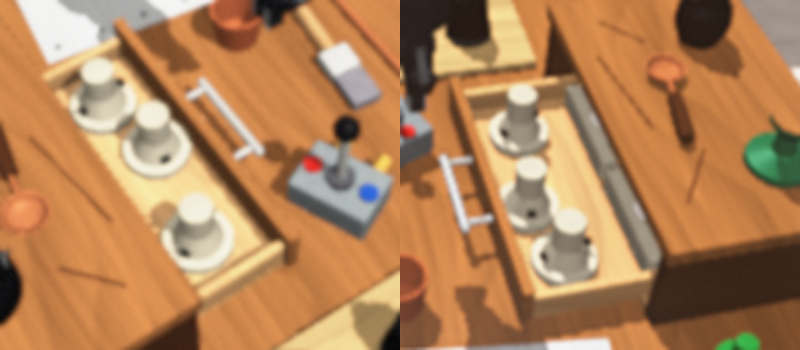

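Picture 15: all three molds stand upright in the drawer. The middle one was nudged by about 25 mm (the announced knock) but is upright on the free floor, 91 mm from its neighbour. Next I'll close the drawer.

```bash
python3 -m handwheel '[[-0.001,0.003,0.03,0,0,0],[0,0,0.04,0,0,0],[0,0,0.04,0,0,0],[0,0,0.035,0,0,0],[0,0,0.015,0,0,0]]'|tail -5
python3 -m handwheel '[[0,0,0,0,0,0],[0,0,0,0,0,0]]'|tail -5
python3 -m handwheel '[[0.008,0,0,0,0,0],[0.008,0,0,0,0,0],[0.005,0,0,0,0,0],[0.005,0,0,0,0,0],[0,0,0,0,0,0]]'|tail -5
python3 -m handwheel '[[0.004,0,0,0,0,0],[0.004,0,0,0,0,0],[0.004,0,0,0,0,0],[0.004,0,0,0,0,0],[0.004,0,0,0,0,0]]'|tail -5
```

```text
time: 52.95
eef_pos: [453.0, 5.9, 26.8]
orientation: [1.0, -0.0, -0.002, 0.0]
wrist_force: [-0.3, -0.5, 0.6]
grip_width: -0.0
time: 53.15
eef_pos: [454.6, 6.6, 29.9]
orientation: [1.0, -0.0, 0.0, -0.0]
wrist_force: [-0.5, -0.3, -0.2]
grip_width: 0.0
time: 53.65
eef_pos: [480.8, 7.0, 30.2]
orientation: [1.0, 0.0, 0.001, -0.0]
wrist_force: [0.6, 0.5, 0.2]
grip_width: 0.2
time: 54.15
eef_pos: [499.8, 7.3, 29.7]
orientation: [1.0, 0.001, -0.0, -0.0]
wrist_force: [-1.3, 1.7, 0.8]
grip_width: 0.1
```

```bash
python3 -m handwheel '[[0.005,0,0,0,0,0],[0.005,0,0,0,0,0],[0.005,0,0,0,0,0],[0.005,0,0,0,0,0],[0.005,0,0,0,0,0]]'|tail -4
python3 -m handwheel '[[0.005,0,0,0,0,0],[0.005,0,0,0,0,0],[0.005,0,0,0,0,0],[0.005,0,0,0,0,0],[0.003,0,0,0,0,0]]'|tail -4
python3 -m handwheel '[[0.004,0,0,0,0,0],[0.003,0,0,0,0,0],[0.002,0,0,0,0,0],[0.001,0,0,0,0,0],[0,0,0,0,0,0]]'|tail -4
python3 - <<'E'
from lib import *
delta(560,9,30,0)
a=snapshot("scene");b=snapshot("side")
crop(a,220,160,160,140,4,"pics/l1.png"); crop(b,300,120,160,140,4,"pics/l2.png")
for p in [(690,124),(671,-5),(696,-94)]: print(stub(a,*p,90))
E
```

```text
eef_pos: [525.2, 7.0, 29.9]
orientation: [1.0, 0.0, 0.0, 0.0]
wrist_force: [-2.1, 1.2, 0.4]
grip_width: 0.4
eef_pos: [548.6, 6.9, 30.0]
orientation: [1.0, 0.0, 0.0, 0.0]
wrist_force: [-2.3, 0.7, 0.8]
grip_width: -0.1
eef_pos: [558.0, 7.0, 30.0]
orientation: [1.0, 0.0, 0.0, 0.0]
wrist_force: [-0.1, 1.1, -0.3]
grip_width: 0.1
at [558.   7.  30.] yaw 0.1 grip 0.1 F [-0.1  1.1 -0.3] t 55.65  shift mm [ 2. -2. -0.] turn deg [ 0.   -0.03  0.05]
(array([ -0.  , 690.24, 124.31]), array([26.5, 26.4]))
(array([5.5000e-01, 6.5438e+02, 2.4620e+01]), array([ 3.7, 18.9]))
(array([ 2.100e-01,  6.666e+02, -5.020e+01]), array([1.5, 1. ]))
```

```bash
python3 -m handwheel '[[-0.003,0,0,0,0,0],[0,0,0,0,8,0],[0,0,0,0,8,0],[0,0,0,0,8,0],[0,0,0,0,0,0]]'|tail -5
python3 -m handwheel '[[0,0,0,0,0,0],[0,0,0,0,0,0]]'|tail -5
python3 -c "
from lib import *
delta(620,11,30);print(get_obs()['joints'].round(2))"
```

```text
time: 56.25
eef_pos: [555.1, 1.6, 32.8]
orientation: [0.988, 0.001, 0.154, 0.007]
wrist_force: [1.2, 0.1, 1.1]
grip_width: 0.1
time: 56.45
eef_pos: [557.8, 1.8, 33.2]
orientation: [0.988, -0.001, 0.155, 0.006]
wrist_force: [0.3, -0.7, -0.1]
grip_width: -0.3
at [557.8   1.8  33.2] yaw -0.1 grip -0.3 F [ 0.3 -0.7 -0.1] t 56.45  shift mm [58.2 -9.6 21.9] turn deg [  0.71 -17.78  -0.11]
[-0.    0.48 -0.18  2.21  0.73  0.21 -2.41]
```

```bash
python3 -m handwheel '[[0.0048,-0.001,0.002,0,0,0],[0.0048,-0.001,0.002,0,0,0],[0.0048,-0.001,0.002,0,0,0],[0.0048,0,0.0015,0,0,0],[0.0048,0,0.0015,0,0,0]]'|tail -5
python3 -m handwheel '[[0.0048,0,0.0015,0,0,0],[0.0048,0,0.0015,0,0,0],[0.0048,0,0.0015,0,0,0],[0.0048,0,0.0015,0,0,0],[0.0048,0,0.0015,0,0,0]]'|tail -5
python3 -c "
from lib import *
delta(640,11,30);print(get_obs()['joints'].round(2))"
```

```text
time: 56.95
eef_pos: [582.3, 4.6, 31.1]
orientation: [0.988, -0.001, 0.154, 0.007]
wrist_force: [-2.5, 0.7, -1.6]
grip_width: -0.4
time: 57.45
eef_pos: [607.7, 4.8, 31.6]
orientation: [0.988, -0.001, 0.154, 0.006]
wrist_force: [-3.2, 1.5, -2.8]
grip_width: -0.2
at [607.7   4.8  31.6] yaw 0.0 grip -0.2 F [-3.2  1.5 -2.8] t 57.45  shift mm [30.3 -6.3 11.3] turn deg [  0.76 -17.74  -0.12]
[ 0.05  0.54 -0.24  2.09  0.69  0.28 -2.35]
```

```bash
python3 -m handwheel '[[0.004,0,0.0013,0,0,0],[0.004,0,0.0013,0,0,0],[0.003,0,0.001,0,0,0],[0,0,0,0,0,0]]'|tail -4
python3 -m handwheel '[[0.003,0,0.001,0,0,0],[0.003,0,0.001,0,0,0],[0.003,0,0.001,0,0,0],[0,0,0,0,0,0]]'|tail -4
python3 -c "
from lib import *
a=snapshot('scene');b=snapshot('side')
crop(a,200,150,180,160,4,'pics/l1.png'); crop(b,300,120,160,140,4,'pics/l2.png')
cv2.imwrite('pics/dr3.png',np.hstack([cv2.resize(cv2.imread(f),(400,350)) for f in('pics/l1.png','pics/l2.png')]))"
```

```text
eef_pos: [620.2, 4.4, 32.2]
orientation: [0.988, -0.001, 0.155, 0.007]
wrist_force: [0.1, 0.5, -0.3]
grip_width: 0.1
eef_pos: [629.4, 4.4, 31.8]
orientation: [0.988, -0.001, 0.155, 0.007]
wrist_force: [-0.3, 0.1, 1.4]
grip_width: 0.1
```

```bash
python3 -m handwheel '[[0.002,0,0.0007,0,0,0],[0.002,0,0.0007,0,0,0],[0,0,0,0,0,0]]'|tail -4
python3 -m handwheel '[[0.002,0,0.0007,0,0,0],[0.002,0,0.0007,0,0,0],[0,0,0,0,0,0]]'|tail -4
python3 -m handwheel '[[0.002,0,0.0007,0,0,0],[0,0,0,0,0,0],[0,0,0,0,0,0]]'|tail -4
```

```text
eef_pos: [632.7, 4.4, 31.2]
orientation: [0.988, -0.001, 0.154, 0.007]
wrist_force: [-0.2, 1.0, -0.9]
grip_width: -0.1
eef_pos: [634.3, 4.2, 29.9]
orientation: [0.988, -0.001, 0.152, 0.007]
wrist_force: [-7.6, 0.8, 1.5]
grip_width: -0.3
eef_pos: [634.7, 4.1, 29.0]
orientation: [0.989, -0.001, 0.15, 0.008]
wrist_force: [-10.5, 0.7, 1.7]
grip_width: -0.3
```

```bash
python3 -m handwheel '[[0.002,0,0.0007,0,0,0],[0,0,0,0,0,0],[0,0,0,0,0,0]]'|tail -4
python3 -m handwheel '[[0.002,0,0.0007,0,0,0],[0,0,0,0,0,0],[0,0,0,0,0,0]]'|tail -4
python3 -m handwheel '[[-0.01,0,-0.003,0,0,0],[-0.02,0,-0.006,0,0,0],[-0.03,0,-0.01,0,0,0],[-0.03,0,-0.01,0,0,0],[0,0,0,0,0,0]]'|tail -4
python3 -c "
from lib import *
a=snapshot('scene');b=snapshot('side')
crop(a,200,150,180,160,4,'pics/l1.png'); crop(b,280,90,180,157,4,'pics/l2.png')
cv2.imwrite('pics/dr4.png',np.hstack([cv2.resize(cv2.imread(f),(400,350)) for f in('pics/l1.png','pics/l2.png')]))"
```

```text
eef_pos: [635.1, 3.9, 28.1]
orientation: [0.989, -0.001, 0.149, 0.008]
wrist_force: [-14.2, 0.1, 2.5]
grip_width: 0.0
eef_pos: [635.4, 3.7, 27.2]
orientation: [0.989, -0.001, 0.147, 0.008]
wrist_force: [-19.7, 0.9, 3.8]
grip_width: 0.0
eef_pos: [544.7, 4.5, 30.8]
orientation: [0.988, -0.0, 0.153, 0.007]
wrist_force: [0.7, -0.3, -0.7]
grip_width: -0.1
```

View pics/dr4.png

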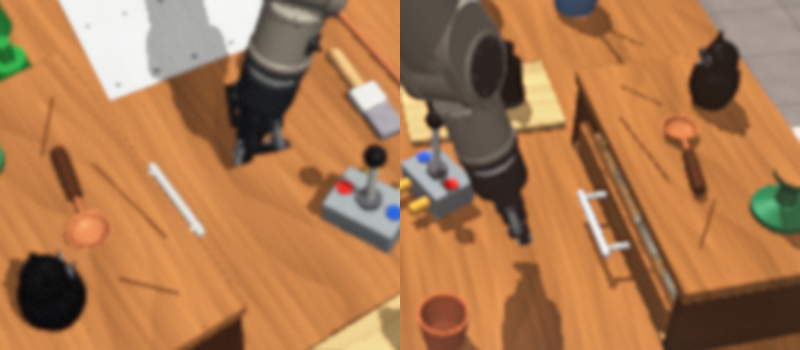

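```bash
python3 - <<'E'
from lib import *
a=snapshot("scene");b=snapshot("side")
for n,s,e in(("scene",a,[(268.2,226.3),(289.8,256)]),("side",b,[(361.7,176.2),(373,202.8)])):
    print(n,[back(s,u,40)[:2].round(1) for u in e])
for u,v in(((289.8,256),(361.7,176.2)),((268.2,226.3),(373,202.8))): print(tri([(a,u),(b,v)])[0].round(1))
# automatic: white bar pixels
for n,s in(("scene",a),("side",b)):
    for x in range(630,680,4):
        q=np.array([[x-.035*t,12+t,40] for t in range(-50,51,5)]); u=np.round(proj(s,q)).astype(int); p=s["pixels"][u[:,1],u[:,0]].astype(int); print(n,x,round(np.median(p.min(1))),end=" ; ")
    print()
b2=[(590,353.5),(485,352)]
E
```

```text
scene [array([651.9, -43.5]), array([646.5,  76.1])]
side [array([647.6,  78.4]), array([652.2, -39.7])]
[646.9  77.   41.6]
[651.8 -41.8  42.3]
scene 630 78 ; scene 634 77 ; scene 638 83 ; scene 642 139 ; scene 646 204 ; scene 650 207 ; scene 654 149 ; scene 658 87 ; scene 662 75 ; scene 666 74 ; scene 670 74 ; scene 674 77 ; scene 678 81 ; 
side 630 70 ; side 634 60 ; side 638 80 ; side 642 153 ; side 646 221 ; side 650 228 ; side 654 169 ; side 658 83 ; side 662 66 ; side 666 59 ; side 670 42 ; side 674 34 ; side 678 34 ;
```

```bash
python3 -m handwheel '[[-0.01,0,-0.04,0,0,0],[-0.01,0,-0.04,0,0,0],[-0.01,0,-0.04,0,0,0],[0,0,-0.03,0,0,0],[0,0,0,0,0,0]]'
python3 - <<'E'
from lib import *
th=np.linspace(0,2*np.pi,24)
def disc(s,x,y,z,r):
    q=np.vstack([np.c_[x+k*r*np.cos(th),y+k*r*np.sin(th),0*th+z] for k in(.3,.6,.85)]); u=np.clip(np.round(proj(s,q)).astype(int),0,[639,399]); return (s["pixels"][u[:,1],u[:,0]].max(1)<60).mean().round(2)
a=snapshot("scene");b=snapshot("side")
for n,s in(("scene",a),("side",b)):
    print(n,"bell dark frac",[(disc(s,x,y,82,22),disc(s,x,y,112,10)) for x,y in((590,353.5),(485,352))],"ball",disc(s,442.5,152,146,12))
    for x in range(640,660,3):
        q=np.array([[x-.035*t,12+t,40] for t in range(-50,51,5)]); u=np.round(proj(s,q)).astype(int); print(x,round(np.median(s["pixels"][u[:,1],u[:,0]].min(1).astype(int))),end="; ")
    print()
E
```

```text
time: 61.05
eef_pos: [476.9, 6.9, 169.2]
orientation: [0.987, -0.001, 0.158, 0.007]
wrist_force: [0.5, -0.8, 0.0]
grip_width: 0.1
scene bell dark frac [(np.float64(1.0), np.float64(1.0)), (np.float64(1.0), np.float64(0.92))] ball 0.99
640 101; 643 159; 646 205; 649 213; 652 187; 655 126; 658 88; 
side bell dark frac [(np.float64(0.93), np.float64(0.62)), (np.float64(0.42), np.float64(0.0))] ball 1.0
640 114; 643 175; 646 217; 649 230; 652 202; 655 138; 658 82;
```

```bash
python3 -c "
from workcell import hand_in
print(hand_in())"
```

```text
the job is handed in; nothing more can be done
None
```

The job is done and handed in at about 61 s of the 210 s allowed. No verdict is reported.

- **Lever:** I pushed it to the blue side, to about 0.43 rad, and held it for just over 4 s. I let it back slowly and the pictures show it upright again. Both bells were still on their molds at that point.
- **Bells:** Only two black bells were on the plate. Both came off without lifting their molds and stand on the ware board at about (590,353) and (485,352).
- **Molds:** All three, including the one that was bare from the start, were stood in the drawer. The middle one was knocked about 25 mm inside the drawer. It was still upright on the free floor, so I left it there.
- **Drawer:** I pushed it to a hard stop of about 20 N. The handle now sits at x ≈ 648 mm, against about 646 mm expected for fully shut.

**Checks that are weak or disagreed:**
- **Second bell:** My last check with the scene camera found both bells and the lever ball in place. The side camera could not confirm the bells, most likely because the arm was in its way; the second bell's handle read 0 there.
- **Molds after closing:** I could not check that the molds are still upright inside the shut drawer. I closed it slowly, at 50 mm/s or less.
- **Stub detector:** It found nothing in the side view inside the drawer, so the mold positions there rest on the scene camera and the picture.

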